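# Uncover the pressed parts and load the cover carrier

## Robot

A 6-joint arm with a two-finger parallel gripper is mounted at the origin on the work surface. World frame = base frame: x ahead of the robot, y to its left, z up, the work surface at z = 0. Lengths are in m, angles in rad, forces in N, time in s.
With the tool pointing down it reaches from about 0.325 to 0.775 m from the base axis. Payload 5.5 kg.
Tool frame: the origin (TCP) lies midway between the tips of the shut fingers; the grasp point (between the pads) lies 19 mm behind it; z points along the fingers, y is the direction in which the jaws open and shut (so a half turn about z gives the same grasp; the last joint's range is limited). The gripper opens to 88 mm and grips with 3 to 60 N. Pads are 20 mm wide; open, the fingers measure 115 mm over their backs; the gripper's body (75 mm by 178 mm) begins 61 mm behind the grasp point.
Start: joints at [-1.321, 0.091, 1.231, -0, 1.82, -0.057], TCP at [0.181, -0.572, 0.223] pointing down, gripper open.
Joint ranges: [-2.87, 2.87], [-0.86, 2.18], [0.17, 2.46], [-1.51, 4.65], [0.06, 2.69], [-2.65, 2.65]. Speed limits (rad/s): [2.57, 2.57, 3.01, 3.14, 3.14, 3.14].

## Interface

Orientations are given as a unit quaternion [w, x, y, z].
In Python, from rig import arm, viewer, job gives the robot as it stands.
- The arm moves only by the tool send_rows, never from a script. Its argument "moves" is a list that holds one entry, the list of rows, each a list of 7 numbers: the shift along the tool's x, y, z in mm, then the turn, a rotation vector about the tool's x, y, z in degrees, then the finger opening in mm, from 0 to 87.8. In form: [[[dx, dy, dz, rx, ry, rz, fingers], ...]]. A call has 1 to 5 rows; each row is the pose to reach, as a shift and turn from the pose measured when the call began, along the tool's axes at that moment; what a row does not reach only later rows make up. A row lasts 1/10 s, in which the tool goes at most 50 mm and 8.59 degrees, less where a joint would pass 70% of its speed; a pose out of reach is approached as far as the arm can. A call with a gripper value outside its range is refused whole. The fingers move at their own pace and stop on an object; "grip_force" is the grip in N (left out, the last holds). Time passes only in rows, so rows that repeat a pose let the fingers close. It gives the time, the measured TCP pose, the force and the opening at its end, in the units of the state.
- arm.read_state(): the state, without advancing time (a new reading comes with each control period).
- viewer.snapshot(name): name is "side" or "top"; returns the picture (400x640x3 uint8, red, green, blue); there is no depth.
- viewer.get_calibration(name): a dict with "fx", "fy", "cx", "cy" (pixels), "origin" and "attitude" of the camera in the world. Camera axes: x right, y down, z forward; pixel columns grow to the right and rows downward; lengths in m; the calibration is good to about 2 mm. A picture is of the moment at which its call begins. get_calibration takes no time and is no camera call.
- job.hand_in(): hands the job in, once; it reports no verdict.
The state is a dict: "clock": time; "joints": joint angles; "joint_velocities": joint speeds; "tau": joint torques, N m; "position": TCP position; "ee_rot": TCP orientation; "force": force on the tool from outside, world axes, zero at the start; "torque": the same for the moment, N m; "grip_width": opening from 0.0 (shut) to 1.0 (fully open).
Only numpy, scipy, OpenCV 4.12 (cv2) and the standard library are available. Lean on these libraries where they do the work, as an engineer would, in place of code of your own. Each camera call takes 0.05 s, during which the arm holds its last target.

## Task

Each aluminium cover plate lying on a stack of pressed brass parts must be slid off sideways, not lifted until it is off its stack, and without shifting the parts below; lay the covers flat, one on another, lengthways in the carrier tray between its posts. When all the covers that are there have been collected, slide the carrier front end first into the loading rails until it is fully home and the detent has snapped into its notch, with the covers still lying in it. Then push the clamp lever beside the rails right over, away from the mouth. Leave the brass parts and the other things on the table where they are.

Things in the scene. Friction and masses are not known exactly. Their poses are not given: they have to be found in the camera images.
- stand1_stack (a point): Fixed: stand 1 (leftmost of three unstacking stands). This point is the middle of the top face of the two-part stack as it lies on the stand's steel seat, 34 mm above the table (seat 20 mm high, two parts of 7 mm each). x: along the stand from the ledge to the stack, z up. A cover still on the stack has its underside at this height.
- stand1_ledge (a point): Fixed: centre of the top face of stand 1's bare grey ledge, 32 mm above the table (2 mm below the top of the stack), 106 x 50 mm, 110 mm from the stack point towards -x of the stand; it adjoins the seat end to end. It may receive the cover while it is slid off. Axes as the stack point.
- stand2_stack (a point): Fixed: stand 2 (middle of three unstacking stands). This point is the middle of the top face of the two-part stack as it lies on the stand's steel seat, 34 mm above the table (seat 20 mm high, two parts of 7 mm each). x: along the stand from the ledge to the stack, z up. A cover still on the stack has its underside at this height.
- stand2_ledge (a point): Fixed: centre of the top face of stand 2's bare grey ledge, 32 mm above the table (2 mm below the top of the stack), 106 x 50 mm, 110 mm from the stack point towards -x of the stand; it adjoins the seat end to end. It may receive the cover while it is slid off. Axes as the stack point.
- stand3_stack (a point): Fixed: stand 3 (rightmost of three unstacking stands). This point is the middle of the top face of the two-part stack as it lies on the stand's steel seat, 34 mm above the table (seat 20 mm high, two parts of 7 mm each). x: along the stand from the ledge to the stack, z up. A cover still on the stack has its underside at this height.
- stand3_ledge (a point): Fixed: centre of the top face of stand 3's bare grey ledge, 32 mm above the table (2 mm below the top of the stack), 106 x 50 mm, 110 mm from the stack point towards -x of the stand; it adjoins the seat end to end. It may receive the cover while it is slid off. Axes as the stack point.
- cover1_mid (a point): Loose aluminium cover plate 1, 100 (x) x 56 (y) x 12 mm (z), 160 g, flat, with four small dark dots on top; at the start on top of the stack on stand 1, its length along the stand's within 0.1 rad. May be absent. This point is its centre (6 mm above its underside). It only lies there by its weight.
- cover2_mid (a point): Loose aluminium cover plate 2, 100 (x) x 56 (y) x 12 mm (z), 160 g, flat, with four small dark dots on top; at the start on top of the stack on stand 2, its length along the stand's within 0.1 rad. May be absent. This point is its centre (6 mm above its underside). It only lies there by its weight.
- cover3_mid (a point): Loose aluminium cover plate 3, 100 (x) x 56 (y) x 12 mm (z), 160 g, flat, with four small dark dots on top; at the start on top of the stack on stand 3, its length along the stand's within 0.1 rad. May be absent. This point is its centre (6 mm above its underside). It only lies there by its weight.
- part1_low_mid (a point): Loose pressed brass part, 104 (x) x 60 (y) x 7 mm, 200 g: the lower of the two in the stack on stand 1. Centre of the plate. To be left where it lies; it is held by weight and friction alone.
- part1_top_mid (a point): Loose pressed brass part, 104 (x) x 60 (y) x 7 mm, 200 g: the upper of the two in the stack on stand 1. Centre of the plate. To be left where it lies; it is held by weight and friction alone.
- part2_low_mid (a point): Loose pressed brass part, 104 (x) x 60 (y) x 7 mm, 200 g: the lower of the two in the stack on stand 2. Centre of the plate. To be left where it lies; it is held by weight and friction alone.
- part2_top_mid (a point): Loose pressed brass part, 104 (x) x 60 (y) x 7 mm, 200 g: the upper of the two in the stack on stand 2. Centre of the plate. To be left where it lies; it is held by weight and friction alone.
- part3_low_mid (a point): Loose pressed brass part, 104 (x) x 60 (y) x 7 mm, 200 g: the lower of the two in the stack on stand 3. Centre of the plate. To be left where it lies; it is held by weight and friction alone.
- part3_top_mid (a point): Loose pressed brass part, 104 (x) x 60 (y) x 7 mm, 200 g: the upper of the two in the stack on stand 3. Centre of the plate. To be left where it lies; it is held by weight and friction alone.
- carrier_bed (a point): Loose steel carrier tray, 0.32 to 0.5 kg, standing on the table; this point: centre of the top face of its bed, 8 mm above the table. x to its front end, z up. Covers lie on the bed lengthways, one on another, between end walls (inner faces x = +-55 mm, 30 mm above the bed) and four posts (at x = +-40, 8 mm long; inner faces y = +-31.5; 36 mm above the bed). Sides between posts are open for fingers.
- carrier_handle (a point): The carrier's upright black handle block at its rear end, 30 x 30 mm in plan, from 8 to 72 mm above the table; this point is its centre in plan, 50 mm above the table, 80 mm behind the bed point. Axes as the carrier. The carrier slides on the table when pushed or pulled by it (about 2 to 5 N). Base plate 160 x 92 x 8 mm, from 96 mm behind to 64 mm ahead of the bed point, with a 19 mm wide notch in its +y edge 20 mm ahead of the bed point for the detent.
- rails_home (a point): Fixed pair of dark steel rails on the table. Point where the carrier's bed point lies when home; x is the direction in which the carrier goes in, front first. Rails 95 mm apart (1.5 mm clearance each side) from x = -40 to +66 mm, with lips 11 to 16 mm above the table over the base's edges (80 mm between lips), so it enters only by sliding along the table. End stop 2.5 mm beyond home.
- detent (a joint): Spring roller in the +y rail of the loading rails, 20 mm beyond home in x: 0 = fully out (as at the start, and when it has dropped into the carrier's notch), 0.003 to 0.006 m = pushed back by the carrier's edge as it passes. The rails' mouth has flared lead-ins from 85 mm (about 135 mm apart) to 40 mm before home. Passing the roller takes about 5 to 10 N more push; it then holds the carrier home with a few newtons.
- clamp (a joint): Angle of the clamp lever on a grey block beside the +y rail: 0 = leaning 0.6 rad back towards the rails' mouth (starts 0 to 0.2), 1.2 = right over, leaning 0.6 rad forward (along +x of rails_home). It swings in the rails' x-z plane, takes under 3 N at the ball and stays where it is left.
- clamp_tip (a point): Centre of the black ball (26 mm across) at the end of the clamp lever, 70 mm from its pivot; the pivot lies 22 mm above the table, 5 mm before home (x) and 118 mm to the +y side of rails_home. Ball 80 mm above the table at either end of its swing.
- wrench_grip (a point): Bystander: loose steel wrench, 150 mm, lying on the table; point on its handle.
- grease: Bystander: loose jar, 56 mm across, 75 mm high; origin at the centre of its underside.
- collar: Bystander: loose dark steel collar, 60 mm across, 20 mm high; origin at the centre of its underside.
There are look-alikes about, which are no part of the job. Leave any pink, purple or turquoise look-alike of the part that bears cover2_mid alone.

How it is judged:
On the way, in this order (a step that is already met when the one before it is completed fails the run):
1. every cover plate present lies flat in the carrier, between its posts and end walls, while the carrier is still outside the rails (x of cover1_mid in the frame of carrier_bed between -0.012 and 0.012 m and y of cover1_mid in the frame of carrier_bed between -0.01 and 0.01 m and z of cover1_mid in the frame of carrier_bed between 0 and 0.036 m and angle between each of cover1_mid, cover2_mid, cover3_mid's own z axis and vertical below 0.1 rad and x of cover2_mid in the frame of carrier_bed between -0.012 and 0.012 m and y of cover2_mid in the frame of carrier_bed between -0.01 and 0.01 m and z of cover2_mid in the frame of carrier_bed between 0 and 0.036 m and x of cover3_mid in the frame of carrier_bed between -0.012 and 0.012 m and y of cover3_mid in the frame of carrier_bed between -0.01 and 0.01 m and z of cover3_mid in the frame of carrier_bed between 0 and 0.036 m and horizontal distance between carrier_bed and rails_home above 0.04 m), for 0.2 s.
2. the carrier is home in the rails and the detent has dropped in (horizontal distance between carrier_bed and rails_home below 0.006 m and angle between the x axis of carrier_bed and the x axis of rails_home, either way round below 0.07 rad and x of carrier_bed in the frame of rails_home above -0.006 m and value of joint detent below 0.0022 m and height (world z) of carrier_bed below 0.013 m), for 0.2 s.
3. the clamp lever is pushed over (value of joint clamp above 1.05 rad), for 0.2 s.
At the end, for the whole second after the job is handed in: The carrier is home within 6 mm and 0.07 rad, down on the table, the detent out (under 2.2 mm) in its notch, clamp lever past 1.05 rad; every cover present lies flat (0.1 rad) in it, within 12 mm lengthways and 10 mm crossways of the centre; brass parts within 10 mm of their start; all at rest (all of step 2 and x of cover1_mid in the frame of carrier_bed between -0.012 and 0.012 m and y of cover1_mid in the frame of carrier_bed between -0.01 and 0.01 m and z of cover1_mid in the frame of carrier_bed between 0 and 0.036 m and angle between each of cover1_mid, cover2_mid, cover3_mid's own z axis and vertical below 0.1 rad and x of cover2_mid in the frame of carrier_bed between -0.012 and 0.012 m and y of cover2_mid in the frame of carrier_bed between -0.01 and 0.01 m and z of cover2_mid in the frame of carrier_bed between 0 and 0.036 m and x of cover3_mid in the frame of carrier_bed between -0.012 and 0.012 m and y of cover3_mid in the frame of carrier_bed between -0.01 and 0.01 m and z of cover3_mid in the frame of carrier_bed between 0 and 0.036 m and distance of each of part1_low_mid, part1_top_mid, part2_low_mid, part2_top_mid, part3_low_mid, part3_top_mid from where it was at the start of the episode below 0.01 m and value of joint clamp above 1.05 rad and linear speed of each of carrier, cover1, cover2, cover3 below 0.02 m/s); the robot touches nothing.
It fails at once if cover 1 is lifted more than 10 mm while it is still on its stack (centre within 55 mm of the stack's) (horizontal distance between cover1_mid and stand1_stack below 0.055 m and z of cover1_mid in the frame of stand1_stack above 0.016 m).
It fails at once if cover 2 is lifted more than 10 mm while it is still on its stack (centre within 55 mm of the stack's) (horizontal distance between cover2_mid and stand2_stack below 0.055 m and z of cover2_mid in the frame of stand2_stack above 0.016 m).
It fails at once if cover 3 is lifted more than 10 mm while it is still on its stack (centre within 55 mm of the stack's) (horizontal distance between cover3_mid and stand3_stack below 0.055 m and z of cover3_mid in the frame of stand3_stack above 0.016 m).
It fails at once if a brass part is moved more than 10 mm (distance of any of part1_low_mid, part1_top_mid, part2_low_mid, part2_top_mid, part3_low_mid, part3_top_mid from where it was at the start of the episode above 0.01 m).
It fails at once if a bystander (wrench, jar, collar) is moved more than 30 mm (distance of any of wrench_grip, grease, collar from where it was at the start of the episode above 0.03 m).
Of cover1, cover2, cover3 only 2 to 3 are there at a start; the rules pass over those that are not, and their reading is None.
At some moment in a run one of carrier may be knocked a few centimetres aside while the robot is not near it.
Once in a run the grip may slacken for a moment while it holds something.
It also fails if it takes over 210 s, if anything falls off the work surface, if the arm or the gripper's body presses on something with over 40 N, if the wrist force passes 120 N, or if a joint passes its speed limit or range.

## Working session

There is one attempt and no reset: what is moved stays moved. The work goes in short steps, Python scripts to look and compute and a tool call to move; the robot and the scene stay as the last step left them, time stands still between calls to the robot, and variables do not carry over. Pictures are saved under pics/ and viewed, and the job is handed in when it is done.

Besides the shell and the picture viewer there is one more tool, called after ">>>" as name(argument=value, ...), one argument or row to a line, values as JSON. send_rows: Moves the arm, as the interface text tells. Its arguments: {"type":"object","properties":{"moves":{"type":"array"},"grip_force":{"type":"number"}},"required":["moves"]}

```bash
ls; mkdir -p pics; python3 - <<'E'
from rig import arm, viewer, job
import cv2
for n in ("side","top"):
    im=viewer.snapshot(n); cv2.imwrite(f"pics/{n}0.png",cv2.cvtColor(im,cv2.COLOR_RGB2BGR))
    print(n,viewer.get_calibration(n))
print(arm.read_state())
E
```

```text
pics
side {'fx': 431.27882646932807, 'fy': 431.27882646932807, 'cx': 320.0206560198775, 'cy': 206.90711582131416, 'origin': array([0.38281517, 0.98696686, 0.61053791]), 'attitude': array([ 0.03097572, -0.05678707,  0.8612288 , -0.50408401])}
top {'fx': 421.32239592071556, 'fy': 421.32239592071556, 'cx': 314.5249772876477, 'cy': 202.86824167423785, 'origin': array([0.30198484, 0.0538296 , 1.3912158 ]), 'attitude': array([ 0.05453051, -0.70161439,  0.70826726, -0.05586738])}
{'clock': 0.1, 'joints': array([-1.32068323e+00,  9.17901899e-02,  1.23173408e+00,  1.47539195e-05,
        1.81981395e+00, -5.66847719e-02]), 'joint_velocities': array([ 0.00077322, -0.00252713, -0.00354635,  0.00066894,  0.00128134,
        0.00071597]), 'tau': array([ 2.60194312e-03, -4.47860062e+01, -4.07568920e+01,  6.99294708e-02,
        2.84866558e-02, -1.09279847e-04]), 'position': array([ 0.18115132, -0.5717251 ,  0.22163372]), 'ee_rot': array([-8.69392777e-04,  9.88256784e-01,  1.52799762e-01, -7.71611610e-05]), 'force': array([ 0.5921993 ,  0.23846606, -0.27160875]), 'torque': array([-0.03188237,  0.02056856,  0.00179291]), 'grip_width': 1.0002678710597697}
```

View pics/top0.png

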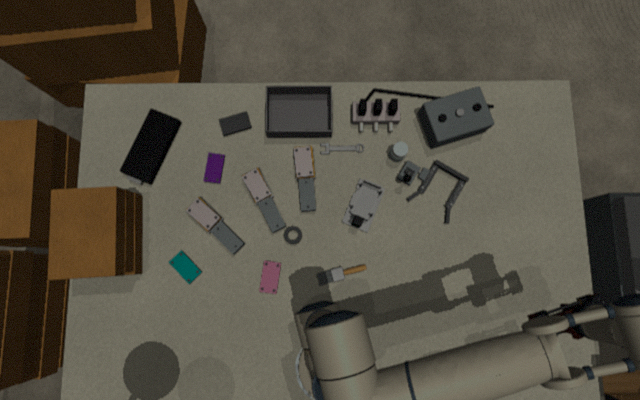

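View pics/side0.png

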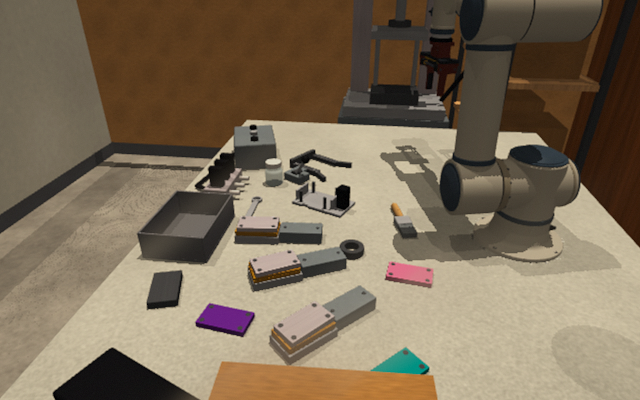

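```bash
cat > h.py <<'E'
import numpy as np, cv2
from scipy.spatial.transform import Rotation as R
from rig import arm, viewer, job
CAL={n:viewer.get_calibration(n) for n in ("side","top")}
def rot(c):
    q=c['attitude']; return R.from_quat([q[1],q[2],q[3],q[0]]).as_matrix()
def ray(n,u,v,z):
    c=CAL[n]; d=rot(c)@np.array([(u-c['cx'])/c['fx'],(v-c['cy'])/c['fy'],1])
    o=c['origin']; return o+d*(z-o[2])/d[2]
def proj(n,p):
    c=CAL[n]; q=rot(c).T@(np.array(p)-c['origin']); return np.array([c['fx']*q[0]/q[2]+c['cx'],c['fy']*q[1]/q[2]+c['cy']])
def snap(n,f=None):
    im=cv2.cvtColor(viewer.snapshot(n),cv2.COLOR_RGB2BGR)
    if f: cv2.imwrite(f"pics/{f}.png",im)
    return im
def crop(im,x0,y0,x1,y1,s,f): cv2.imwrite(f"pics/{f}.png",cv2.resize(im[y0:y1,x0:x1],None,fx=s,fy=s,interpolation=cv2.INTER_CUBIC))
def pose():
    s=arm.read_state(); q=s['ee_rot']; return s['position'],R.from_quat([q[1],q[2],q[3],q[0]])
def todo(p,yaw):
    """shift in tool mm & yaw turn deg; yaw = world direction angle of tool x (mod pi), tool down"""
    t,r=pose(); d=r.inv().apply(np.array(p)-t)*1000
    best=None
    for k in (0,1,-1,2,-2):
        pass
    cx=r.as_matrix()[:,0]; cur=np.arctan2(cx[1],cx[0])
    dy=(yaw-cur+np.pi/2)%np.pi-np.pi/2
    # target orientation: z down, x at cur+dy
    a=cur+dy; M=np.array([[np.cos(a),np.sin(a),0],[np.sin(a),-np.cos(a),0],[0,0,-1]]).T
    M=np.column_stack([[np.cos(a),np.sin(a),0],[np.sin(a),-np.cos(a),0],[0,0,-1]])
    rv=(r.inv()*R.from_matrix(M)).as_rotvec(degrees=True)
    print("tcp",t.round(4),"curyaw",round(np.degrees(cur),2),"shift",d.round(1),"rv",rv.round(2),"j6",round(arm.read_state()['joints'][5],3))
E
python3 - <<'E'
from h import *
im=cv2.imread("pics/top0.png")
crop(im,170,130,330,260,5,"ct"); crop(im,320,80,500,240,4,"cr")
im=cv2.imread("pics/side0.png")
crop(im,220,180,400,360,4,"cs"); 
print(ray("top",85,85,0),ray("top",570,85,0))
for u,v in ((200,215),(257,188),(303,165),(362,205)): print(ray("top",u,v,.04))
E
```

```text
[0.94564753 0.8482328  0.        ] [ 0.93038045 -0.84783684  0.        ]
[0.47866095 0.42063618 0.04      ]
[0.56576781 0.23754878 0.04      ]
[0.64147718 0.08699626 0.04      ]
[ 0.50644079 -0.10371253  0.04      ]
```

View pics/ct.png

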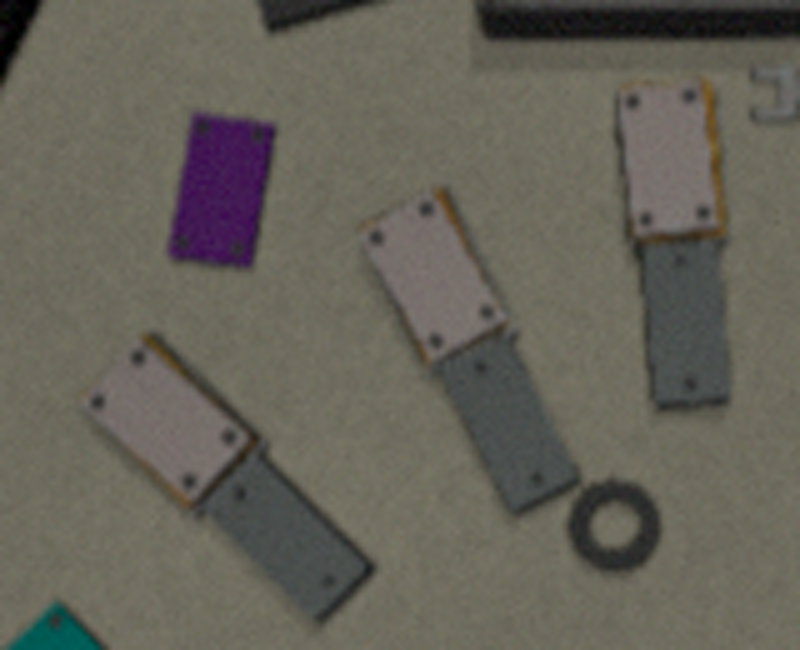

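View pics/cr.png

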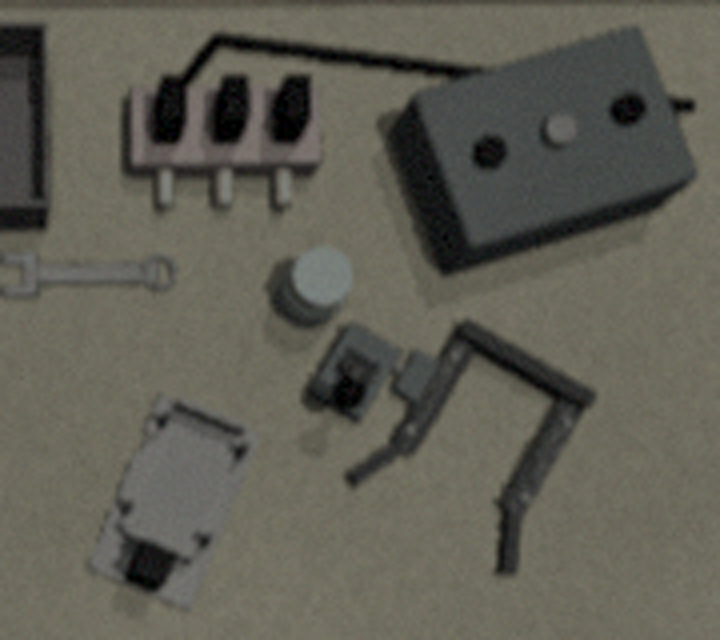

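View pics/cs.png

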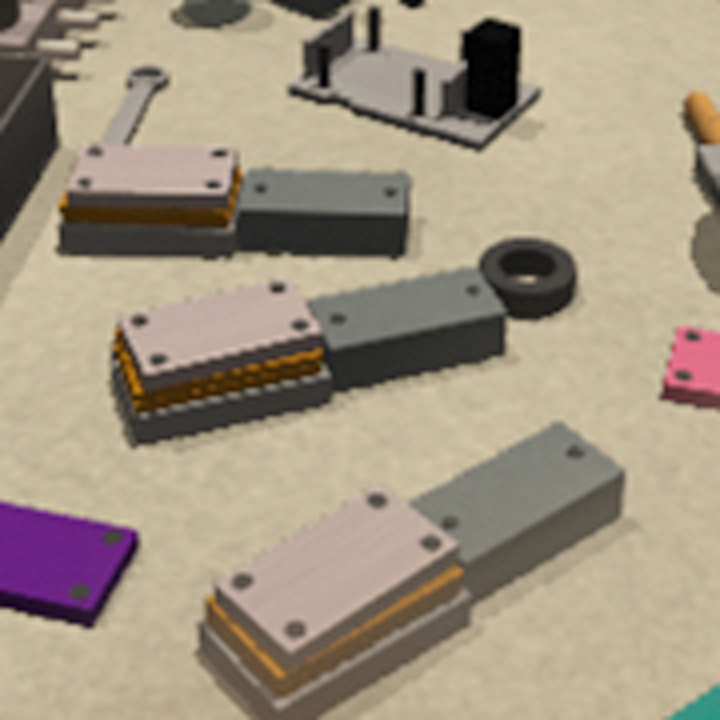

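```bash
python3 - <<'E'
from h import *
im=cv2.imread("pics/top0.png"); S=6
def up(x0,y0,x1,y1): return cv2.resize(im[y0:y1,x0:x1],None,fx=S,fy=S,interpolation=cv2.INTER_CUBIC)
hsv=cv2.cvtColor(im,cv2.COLOR_BGR2HSV)
for u,v in ((202,214),(257,184),(303,160),(250,205),(365,205),(362,195),(230,280),(261,171)): print((u,v),im[v,u],hsv[v,u])
E
```

```text
(202, 214) [104 108 116] [ 10  26 116]
(257, 184) [107 113 119] [ 15  26 119]
(303, 160) [112 113 124] [  3  25 124]
(250, 205) [ 94 106 109] [ 24  35 109]
(365, 205) [ 99 102 103] [ 23  10 103]
(362, 195) [104 109 110] [ 25  14 110]
(230, 280) [ 99 114 117] [ 25  39 117]
(261, 171) [73 82 82] [30 28 82]
```

```bash
cat >> h.py <<'E'
def avg(n,k=8):
    return np.mean([cv2.cvtColor(viewer.snapshot(n),cv2.COLOR_RGB2BGR).astype(np.float32) for _ in range(k)],0)
def coverrects(im,S=6,zone=(170,120,340,270),thr=-2):
    x0,y0,x1,y1=zone
    c=cv2.resize(im[y0:y1,x0:x1],None,fx=S,fy=S,interpolation=cv2.INTER_CUBIC)
    f=c[:,:,0]+c[:,:,2]-2*c[:,:,1]; f=cv2.GaussianBlur(f,(0,0),S*.5)
    m=((f>thr)&(c.sum(2)>260)).astype(np.uint8)*255
    m=cv2.morphologyEx(m,cv2.MORPH_CLOSE,np.ones((3*S,3*S),np.uint8)); m=cv2.morphologyEx(m,cv2.MORPH_OPEN,np.ones((3*S,3*S),np.uint8))
    out=[]
    for k in cv2.findContours(m,cv2.RETR_EXTERNAL,cv2.CHAIN_APPROX_NONE)[0]:
        if cv2.contourArea(k)>150*S*S:
            out.append(cv2.boxPoints(cv2.minAreaRect(k))/S+[x0+.5/S-.5,y0+.5/S-.5])
    return out,m,c
def rectpose(box,z,n="top"):
    P=np.array([ray(n,u,v,z) for u,v in box]); ce=P.mean(0)
    e1=P[1]-P[0]; e2=P[2]-P[1]; L=e1 if np.linalg.norm(e1)>np.linalg.norm(e2) else e2
    return ce,np.arctan2(L[1],L[0])%np.pi,sorted([np.linalg.norm(e1),np.linalg.norm(e2)])
E
python3 - <<'E'
from h import *
a=avg("top"); np.save("top0.npy",a); s=avg("side",4); np.save("side0.npy",s)
o,m,c=coverrects(a)
v=c.clip(0,255).astype(np.uint8)
for b in o:
    ce,y,sz=rectpose(b,.046); print(b.mean(0).round(1),ce.round(4),round(np.degrees(y),2),np.round(sz,4), "side px",proj("side",ce).round(1))
    cv2.polylines(v,[np.int32((b-[170,120])*6)],True,(0,255,0),1)
cv2.imwrite("pics/m0.png",cv2.resize(v,None,fx=.78,fy=.66))
s=s.clip(0,255).astype(np.uint8); s=cv2.resize(s[180:370,220:400],None,fx=4,fy=4)
for b in o:
    ce,_,_=rectpose(b,.046)
    for q in list(np.array([ray("top",u,vv,.046) for u,vv in b]))+[ce]:
        p=(proj("side",q)-[220,180])*4; cv2.circle(s,tuple(int(t) for t in p),4,(0,255,0),1)
cv2.imwrite("pics/m0s.png",cv2.resize(s,None,fx=.78,fy=.78))
E
```

```text
[271.7 264.7] [0.3174 0.1875 0.046 ] 89.46 [0.0292 0.0606] side px [394.5 255.6]
[202.6 214. ] [0.4812 0.411  0.046 ] 48.93 [0.0567 0.1   ] side px [306. 320.]
[256.2 184.9] [0.575  0.2394 0.046 ] 29.85 [0.0577 0.1003] side px [276.  260.1]
[303.3 161.6] [0.6518 0.0859 0.046 ] 5.68 [0.0561 0.1   ] side px [259.4 221.6]
```

View pics/m0.png

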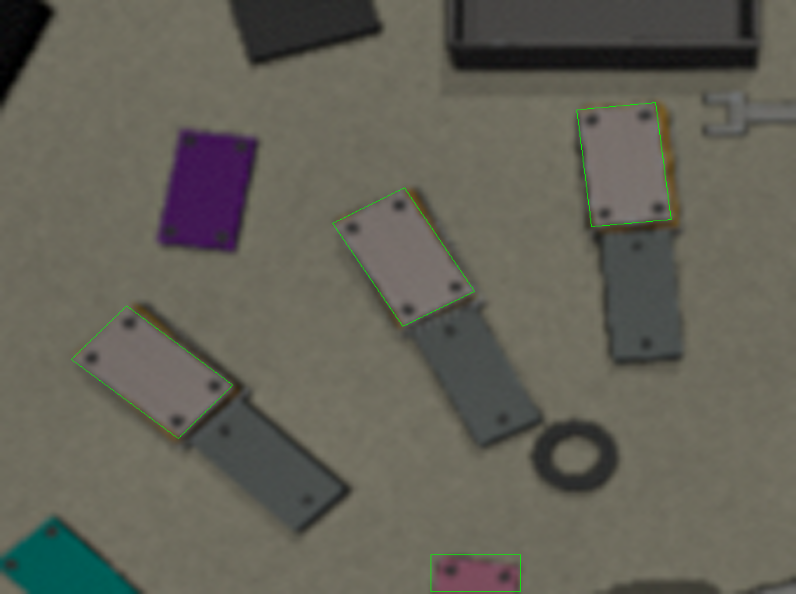

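View pics/m0s.png

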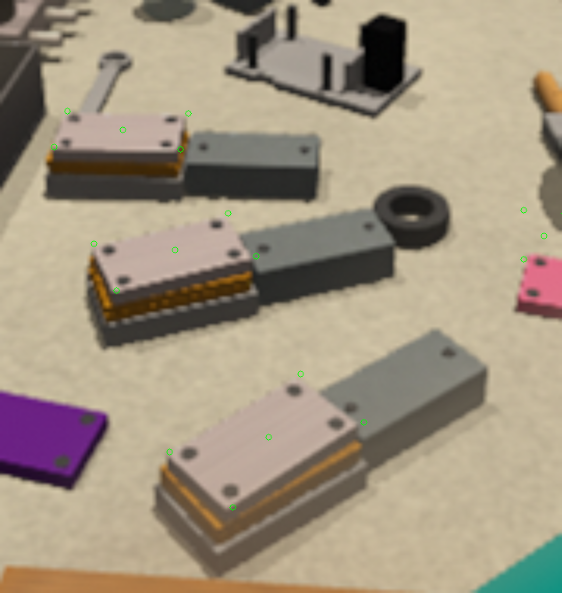

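```bash
python3 - <<'E'
from h import *
f=lambda x,y: ray("top",x/(.78*6)+170-.4,y/(.66*6)+120-.4,.032)
for n,d in (("1",((224,431),(307,500))),("2",((450,330),(503,419))),("3",((637,245),(646,343)))):
    p,q=f(*d[0]),f(*d[1]); v=p-q; print(n,((p+q)/2).round(4),np.linalg.norm(v).round(4),np.degrees(np.arctan2(v[1],v[0])).round(2))
a=np.load("top0.npy"); c=a[170:245,335:400]; cv2.imwrite("pics/car0.png",cv2.resize(c*1.6,None,fx=8,fy=8,interpolation=cv2.INTER_CUBIC))
c=a[145:230,390:480]; cv2.imwrite("pics/rail0.png",cv2.resize(c*1.8,None,fx=7,fy=7,interpolation=cv2.INTER_CUBIC))
E
```

```text
1 [0.407  0.3357 0.032 ] 0.0814 45.87
2 [0.4804 0.1908 0.032 ] 0.0829 26.74
3 [0.5465 0.0757 0.032 ] 0.0826 3.99[ WARN:0@1.170] global loadsave.cpp:1063 imwrite_ Unsupported depth image for selected encoder is fallbacked to CV_8U.
```

View pics/car0.png

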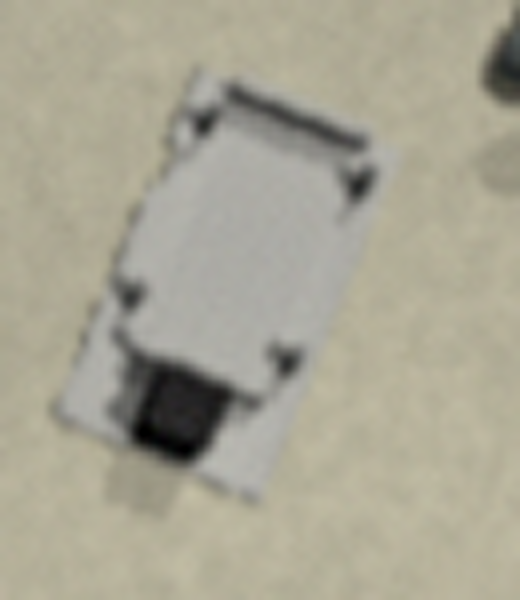

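View pics/rail0.png

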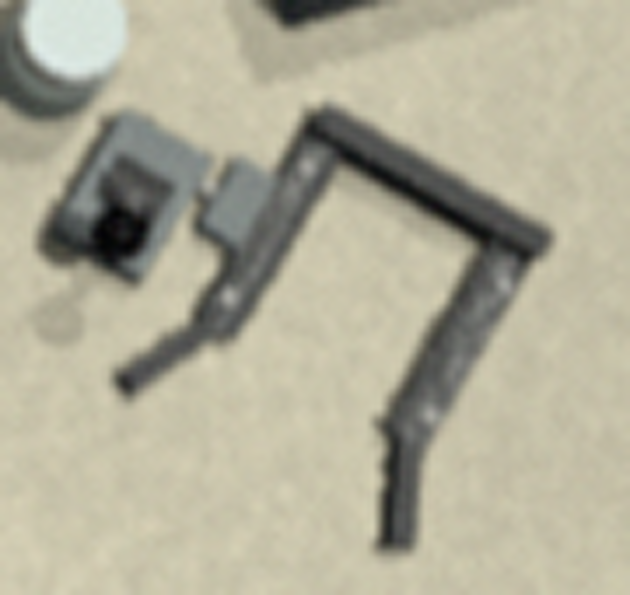

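```bash
cat >> h.py <<'E'
def carrier(a,z0=(335,160,410,250),S=6,dbg=None):
    """base plate rectangle from grey-vs-table mask"""
    x0,y0,x1,y1=z0
    c=cv2.resize(a[y0:y1,x0:x1],None,fx=S,fy=S,interpolation=cv2.INTER_CUBIC)
    c=cv2.GaussianBlur(c,(0,0),S*.4)
    f=c[:,:,1]-c[:,:,0]+ (c[:,:,2]-c[:,:,0])  # table yellowish
    m=((f<14)&(c[:,:,1]>85)).astype(np.uint8)*255
    m=cv2.morphologyEx(m,cv2.MORPH_CLOSE,np.ones((5*S,5*S),np.uint8)); m=cv2.morphologyEx(m,cv2.MORPH_OPEN,np.ones((4*S,4*S),np.uint8))
    k=max(cv2.findContours(m,cv2.RETR_EXTERNAL,cv2.CHAIN_APPROX_NONE)[0],key=cv2.contourArea)
    b=cv2.boxPoints(cv2.minAreaRect(k))/S+[x0+.5/S-.5,y0+.5/S-.5]
    ce,y,sz=rectpose(b,.008)
    if dbg:
        v=(c*1.4).clip(0,255).astype(np.uint8); cv2.drawContours(v,[k],-1,(0,0,255),1); cv2.polylines(v,[np.int32((b-[x0,y0])*S)],True,(0,255,0),1); cv2.imwrite(f"pics/{dbg}.png",v)
    return ce,y,sz
E
python3 - <<'E'
from h import *
a=np.load("top0.npy")
f=lambda x,y,x0,y0,S,z: ray("top",x/S+x0-.45,y/S+y0-.45,z)
P=np.array([f(x,y,335,170,8,.008) for x,y in ((195,70),(395,150),(258,497),(60,412))])
print("corner ctr",P.mean(0).round(4),[np.linalg.norm(P[i]-P[i-1]).round(4) for i in range(4)])
for i,j in ((0,3),(1,2)): v=P[i]-P[j]; print(np.degrees(np.arctan2(v[1],v[0])).round(2))
h=f(185,402,335,170,8,.072); print("handle",h.round(4))
ce,y,sz=carrier(a,dbg="car1"); print(ce.round(4),np.degrees(y).round(2),np.round(sz,4))
R_=np.array([f(x,y,390,145,7,.016) for x,y in ((308,163),(228,293),(503,283),(430,412))])
print(R_.round(4)); m=R_.mean(0)
v=R_[0]-R_[1]; w=R_[2]-R_[3]; print(np.linalg.norm(v),np.linalg.norm(w),np.degrees([np.arctan2(v[1],v[0]),np.arctan2(w[1],w[0])]))
u=(v+w)/np.linalg.norm(v+w); n=np.array([-u[1],u[0],0]); print("yaw",np.degrees(np.arctan2(u[1],u[0])),"width",(R_[0]+R_[1]-R_[2]-R_[3])@n/2,"mid",m)
print("home guess",m-0.013*u)
b=f(122,228,390,145,7,.080); print("ball",b, "rel home",(b-(m-.013*u))@u,(b-(m-.013*u))@n)
for q in ((318,130),(540,265),(330,155),(490,248)): g=f(*q,390,145,7,.016); print("stop",((g-m)@u+.013).round(4))
for q in ((220,330),(400,440),(120,380),(395,545)): g=f(*q,390,145,7,.016); print("mouth",((g-m)@u+.013).round(4),((g-m)@n).round(4))
E
```

```text
corner ctr [ 0.5124 -0.1107  0.008 ] [np.float64(0.1555), np.float64(0.0898), np.float64(0.1571), np.float64(0.0883)]
-22.48
-23.01
handle [ 0.4546 -0.0851  0.072 ]
[ 0.5122 -0.1123  0.008 ] 156.82 [0.0923 0.1642]
[[ 0.6337 -0.3496  0.016 ]
 [ 0.5707 -0.3082  0.016 ]
 [ 0.5744 -0.4392  0.016 ]
 [ 0.5126 -0.4007  0.016 ]]
0.07537172546735235 0.07270850418447677 [-33.32707354 -31.915824  ]
yaw -32.634140068370066 width 0.10837544095142557 mid [ 0.57286523 -0.37442196  0.016     ]
home guess [ 0.56191753 -0.36741142  0.016     ]
ball [ 0.58876355 -0.24461222  0.08      ] rel home -0.04361437274333472 0.11789036467981288
stop 0.0675
stop 0.0662
stop 0.0599
stop 0.0608
mouth -0.0421 0.049
mouth -0.0427 -0.0492
mouth -0.0881 0.0771
mouth -0.0874 -0.0716
```

View pics/car1.png

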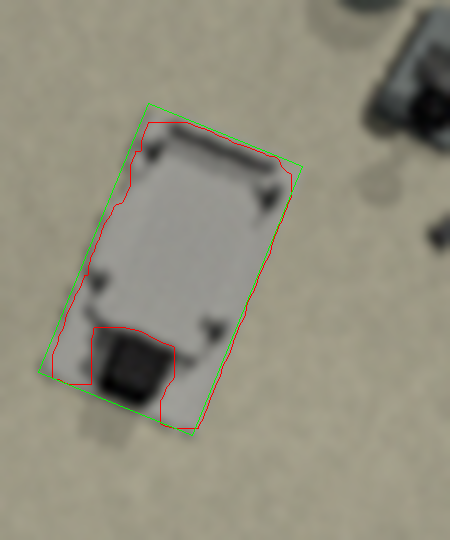

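```bash
python3 - <<'E'
from h import *
todo([.6518,.0859,.12],np.radians(5.68))
E
```

```text
tcp [ 0.1812 -0.572   0.2227] curyaw 17.58 shift [ 647.3 -485.1  102.6] rv [ 0.   0.  11.9] j6 -0.057
```

>>> send_rows(
  moves=[
    [[647,-485,60,0,0,12,87.8],[647,-485,60,0,0,12,87.8],[647,-485,60,0,0,12,87.8],[647,-485,60,0,0,12,87.8],[647,-485,60,0,0,12,87.8]],
  ],
  grip_force=40,
)

```text
clock: 1.2
position: [0.3269, -0.3675, 0.2041]
ee_rot: [0.0, 0.999, 0.048, 0.0]
force: [0.8, -0.7, -0.3]
grip_width: 1.0
```

```bash
python3 - <<'E'
from h import *
todo([.6518,.0859,.12],np.radians(5.68))
E
```

```text
tcp [ 0.3269 -0.3675  0.2041] curyaw 5.55 shift [ 367.1 -419.9   84.1] rv [ 0.03 -0.03 -0.13] j6 0.561
```

>>> send_rows(
  moves=[
    [[367,-420,50,0,0,0,87.8],[367,-420,50,0,0,0,87.8],[367,-420,50,0,0,0,87.8],[367,-420,50,0,0,0,87.8],[367,-420,50,0,0,0,87.8]],
  ],
)

```text
clock: 1.7
position: [0.4719, -0.1648, 0.1821]
ee_rot: [0.001, 0.999, 0.048, 0.001]
force: [-0.2, -0.8, -0.2]
grip_width: 1.0
```

```bash
python3 - <<'E'
from h import *
todo([.6518,.0859,.12],np.radians(5.68))
E
```

```text
tcp [ 0.4719 -0.1648  0.1821] curyaw 5.55 shift [ 203.2 -232.2   62.1] rv [ 0.07 -0.08 -0.13] j6 1.07
```

>>> send_rows(
  moves=[
    [[203,-232,62,0,0,0,87.8],[203,-232,62,0,0,0,87.8],[203,-232,62,0,0,0,87.8],[203,-232,62,0,0,0,87.8],[203,-232,62,0,0,0,87.8]],
  ],
)

```text
clock: 2.2
position: [0.6147, 0.0347, 0.1328]
ee_rot: [0.001, 0.999, 0.049, 0.001]
force: [0.2, -0.3, 0.5]
grip_width: 0.999
```

```bash
python3 - <<'E'
from h import *
todo([.6518,.0859,.12],np.radians(5.68))
E
```

```text
tcp [0.6147 0.0347 0.1328] curyaw 5.56 shift [ 41.9 -47.4  12.8] rv [ 0.08 -0.11 -0.12] j6 1.475
```

>>> send_rows(
  moves=[
    [[42,-47,30,0,0,0,87.8],[42,-47,50,0,0,0,87.8],[42,-47,70,0,0,0,87.8],[42,-47,70,0,0,0,87.8]],
  ],
)

```text
clock: 2.6
position: [0.6499, 0.0861, 0.058]
ee_rot: [0.001, 0.999, 0.049, -0.003]
force: [-0.2, -0.1, 0.7]
grip_width: 1.001
```

```bash
python3 - <<'E'
from h import *
todo([.6518,.0859,.0378],np.radians(5.68))
s=snap("side","s1"); t=snap("top","t1"); crop(s,200,100,400,280,4,"s1c")
E
```

```text
tcp [0.6499 0.0861 0.058 ] curyaw 5.64 shift [ 1.9  0.4 20.2] rv [ 0.08  0.34 -0.04] j6 1.553
```

View pics/s1c.png

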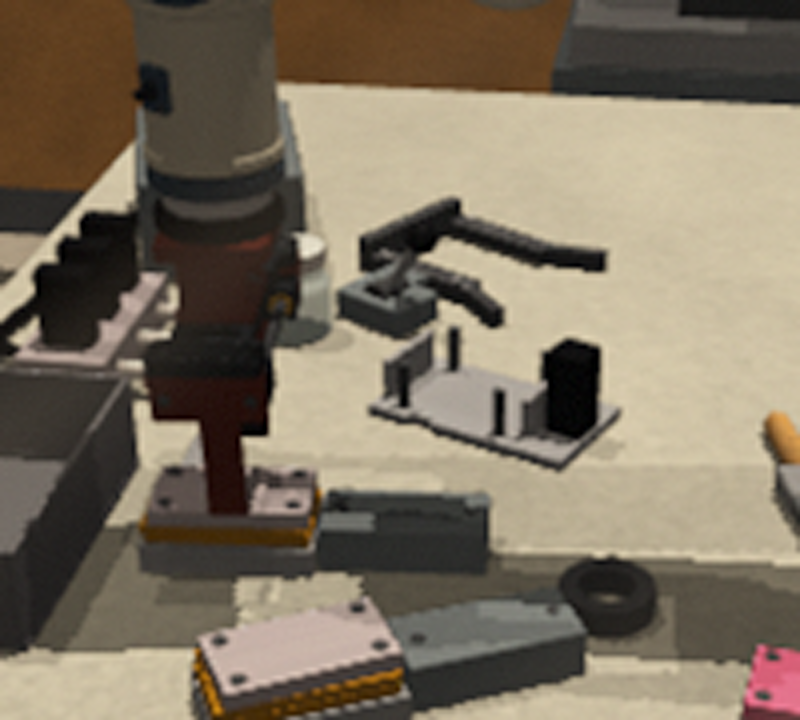

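>>> send_rows(
  moves=[
    [[2,0,12,0,0.3,0,87.8],[2,0,20,0,0.3,0,87.8],[2,0,20,0,0.3,0,87.8]],
  ],
)

```text
clock: 3.0
position: [0.6532, 0.0849, 0.0418]
ee_rot: [0.001, 0.999, 0.048, 0.002]
force: [0.0, 0.7, -0.7]
grip_width: 1.0
```

>>> send_rows(
  moves=[
    [[0,0,0,0,0,0,60],[0,0,0,0,0,0,58],[0,0,0,0,0,0,54],[0,0,0,0,0,0,50],[0,0,0,0,0,0,50]],
  ],
)

```text
clock: 3.5
position: [0.6534, 0.085, 0.0422]
ee_rot: [0.001, 0.999, 0.048, 0.003]
force: [0.9, 0.1, 1.5]
grip_width: 0.628
```

```bash
python3 - <<'E'
from h import *
print(arm.read_state()['grip_width']*87.8)
todo([.6518,.0859,.0378],np.radians(5.68))
print(pose()[1].inv().apply([-np.cos(.07),-np.sin(.07),0])*115)
E
```

```text
55.127536215205154
tcp [0.6534 0.085  0.0422] curyaw 5.52 shift [-1.5 -1.   4.4] rv [ 0.07 -0.31 -0.16] j6 1.553
[-114.9584591    -3.0260106    -0.62923788]
```

>>> send_rows(
  moves=[
    [[0,0,0,0,0,0,64],[0,0,2,0,0,0,64],[0,0,4.5,0,0,0,64],[0,0,4.5,0,0,0,50],[0,0,4.5,0,0,0,50]],
  ],
)

```text
clock: 4.0
position: [0.6531, 0.085, 0.0372]
ee_rot: [0.001, 0.999, 0.048, 0.002]
force: [-0.8, -0.3, -1.5]
grip_width: 0.632
```

```bash
python3 - <<'E'
from h import *
print(arm.read_state()['grip_width']*87.8)
todo([.6518,.0859,.0378],np.radians(5.68))
E
```

```text
55.523043039152675
tcp [0.6531 0.085  0.0372] curyaw 5.51 shift [-1.2 -1.1 -0.6] rv [ 0.07 -0.26 -0.17] j6 1.553
```

>>> send_rows(
  moves=[
    [[0,0,0,0,0,0,50],[0,0,-1.5,0,0,0,50],[-15,-0.5,-2,0,0,0,50],[-35,-1,-2,0,0,0,50],[-60,-1.5,-2,0,0,0,50]],
  ],
)

```text
clock: 4.5
position: [0.5928, 0.0806, 0.0387]
ee_rot: [0.001, 0.999, 0.048, 0.002]
force: [-0.1, 0.7, -2.0]
grip_width: 0.633
```

```bash
python3 - <<'E'
from h import *
print(arm.read_state()['grip_width']*87.8)
todo([.6518,.0859,.0378],np.radians(5.68))
s=snap("side"); crop(s,200,100,400,280,4,"s2c"); a=snap("top"); crop(a,260,120,420,240,5,"t2c")
E
```

```text
55.55244140213668
tcp [0.5928 0.0806 0.0387] curyaw 5.51 shift [59.2  0.4  1.1] rv [ 0.08 -0.25 -0.17] j6 1.554
```

View pics/s2c.png

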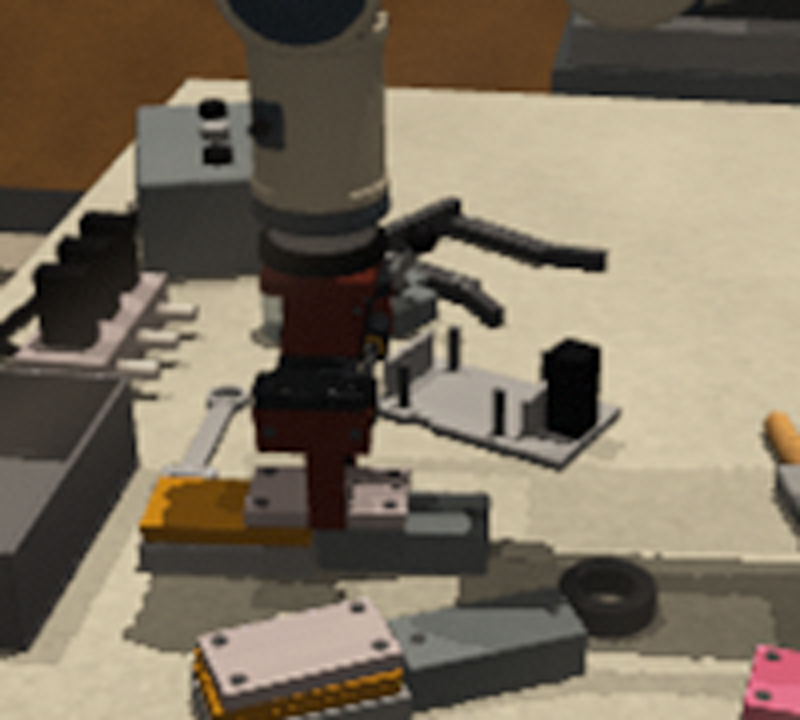

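>>> send_rows(
  moves=[
    [[-25,-0.7,0,0,0,0,50],[-54,-1.5,0,0,0,0,50],[-54,-1.5,-25,0,0,0,50],[-54,-1.5,-60,0,0,0,50],[-54,-1.5,-60,0,0,0,50]],
  ],
)

```text
clock: 5.1
position: [0.5399, 0.0772, 0.1043]
ee_rot: [0.0, 0.999, 0.048, 0.006]
force: [0.4, -0.1, -0.4]
grip_width: 0.636
```

```bash
python3 - <<'E'
from h import *
print(arm.read_state()['grip_width']*87.8)
a=avg("top",6); np.save("t3.npy",a)
s=snap("side"); crop(s,200,100,400,280,4,"s3c")
ce,y,sz=carrier(a,dbg="car3"); print(ce.round(4),np.degrees(y).round(2),np.round(sz,4))
todo([.527+.001,-.117,.11],np.radians(-22.9))
E
```

```text
55.86467235279408
[ 0.5121 -0.1123  0.008 ] 156.92 [0.0929 0.1643]
tcp [0.5362 0.0769 0.0965] curyaw 5.52 shift [-26.8 192.2 -13.3] rv [ 0.08  0.03 28.42] j6 1.555
```

View pics/s3c.png

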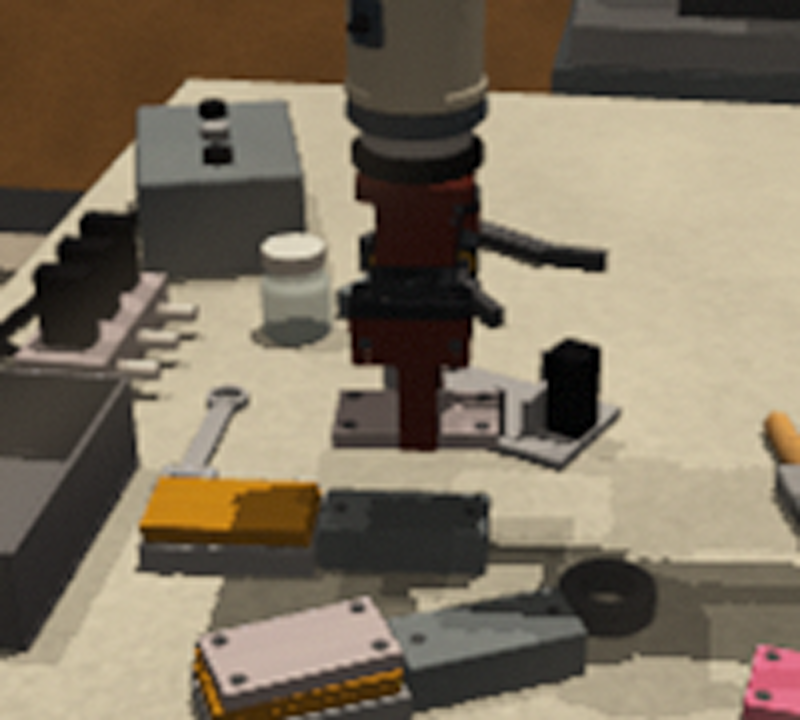

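View pics/car3.png

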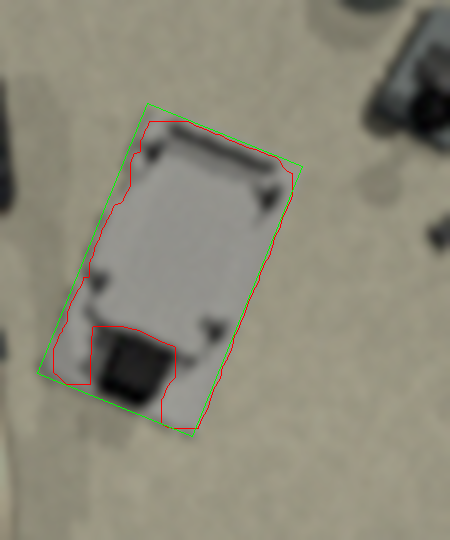

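```bash
python3 - <<'E'
from h import *
for z in (.02,.03,.044): print(ray("top",365.1,199.4,z))
P=[ray("top",335+x/8-.45,170+y/8-.45,.03) for x,y in ((205,120),(358,183),(128,295),(287,357))]
print([np.linalg.norm(P[i]-P[j]).round(4) for i,j in ((0,1),(2,3),(0,2),(1,3))]); 
for i,j in ((0,2),(1,3)): v=P[i]-P[j]; print(np.degrees(np.arctan2(v[1],v[0])))
todo([.528,-.1177,.10],np.radians(-22.9))
E
```

```text
[ 0.5280575  -0.11677951  0.02      ]
[ 0.52640879 -0.11553529  0.03      ]
[ 0.52410061 -0.11379338  0.044     ]
[np.float64(0.0677), np.float64(0.0693), np.float64(0.0798), np.float64(0.0783)]
-24.703785515831438
-23.59407170319491
tcp [0.5362 0.0769 0.0965] curyaw 5.52 shift [-26.9 192.9  -3.3] rv [ 0.08  0.03 28.42] j6 1.555
```

>>> send_rows(
  moves=[
    [[-27,40,-3,0,0,8,50],[-27,85,-3,0,0,16,50],[-27,130,-3,0,0,24,50],[-27,170,-3,0,0,28.6,50],[-27,192,-3,0,0,28.6,50]],
  ],
)

```text
clock: 5.95
position: [0.5273, -0.1197, 0.0987]
ee_rot: [0.001, 0.979, -0.202, -0.001]
force: [0.6, 0.5, -0.5]
grip_width: 0.632
```

```bash
python3 - <<'E'
from h import *
print(arm.read_state()['grip_width']*87.8)
todo([.5282,-.1174,.06],np.radians(-23.2))
s=snap("side"); crop(s,260,120,400,240,5,"s4c")
E
```

```text
55.52391009856012
tcp [ 0.5273 -0.1197  0.0987] curyaw -23.35 shift [-0.  -2.5 38.7] rv [ 0.14  0.07 -0.15] j6 1.694
```

View pics/s4c.png

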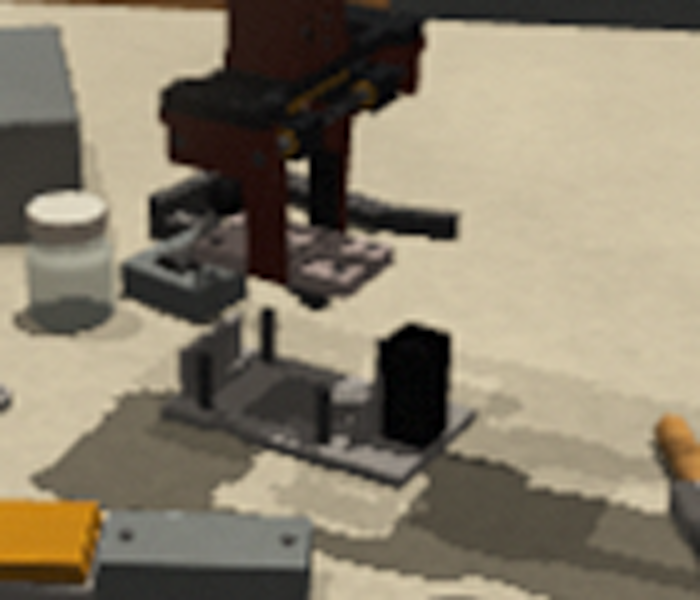

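>>> send_rows(
  moves=[
    [[0,-2.5,20,0,0,-0.2,50],[0,-2.5,43,0,0,0,50],[0,-2.5,43,0,0,0,50]],
  ],
)

```text
clock: 6.3
position: [0.5257, -0.1188, 0.051]
ee_rot: [0.002, 0.979, -0.202, -0.005]
force: [-0.2, 0.2, -1.6]
grip_width: 0.633
```

```bash
python3 - <<'E'
from h import *
print(arm.read_state()['grip_width']*87.8)
todo([.5282,-.1174,.0115],np.radians(-23.2))
s=snap("side"); crop(s,260,120,400,240,5,"s5c")
E
```

```text
55.53392043517209
tcp [ 0.5257 -0.1188  0.051 ] curyaw -23.34 shift [ 2.1 -2.5 39.4] rv [ 0.28  0.5  -0.14] j6 1.695
```

View pics/s5c.png

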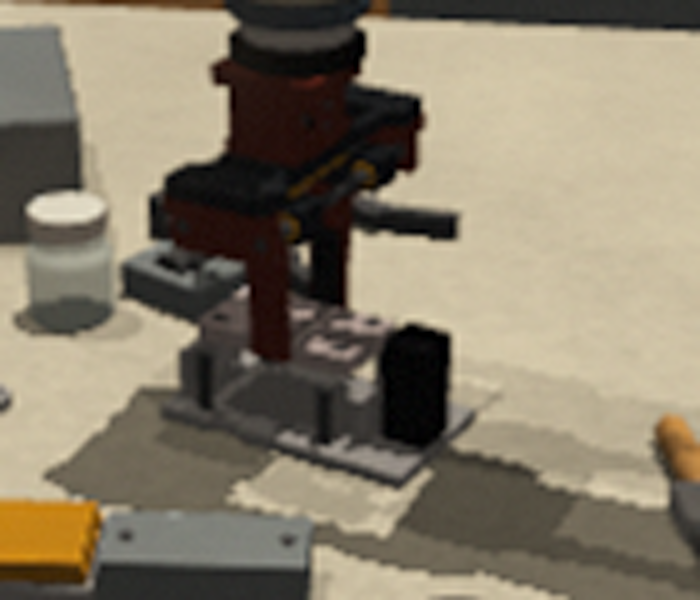

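>>> send_rows(
  moves=[
    [[2,-2.5,0,0.2,0.5,0,50],[2,-2.5,12,0.2,0.5,0,50],[2,-2.5,24,0.2,0.5,0,50],[2,-2.5,24,0.2,0.5,0,50]],
  ],
)

```text
clock: 6.75
position: [0.528, -0.117, 0.0267]
ee_rot: [0.001, 0.979, -0.202, -0.001]
force: [-0.4, 1.4, -1.5]
grip_width: 0.634
```

```bash
python3 - <<'E'
from h import *
s=arm.read_state();print(s['grip_width']*87.8,s['force'])
todo([.5282,-.1174,.0115],np.radians(-23.2))
s=snap("side"); crop(s,260,120,400,240,5,"s6c")
E
```

```text
55.637381035297395 [-0.41377018  1.37102633 -1.50825656]
tcp [ 0.528  -0.117   0.0267] curyaw -23.3 shift [ 0.3  0.3 15.2] rv [ 0.09  0.04 -0.1 ] j6 1.698
```

View pics/s6c.png

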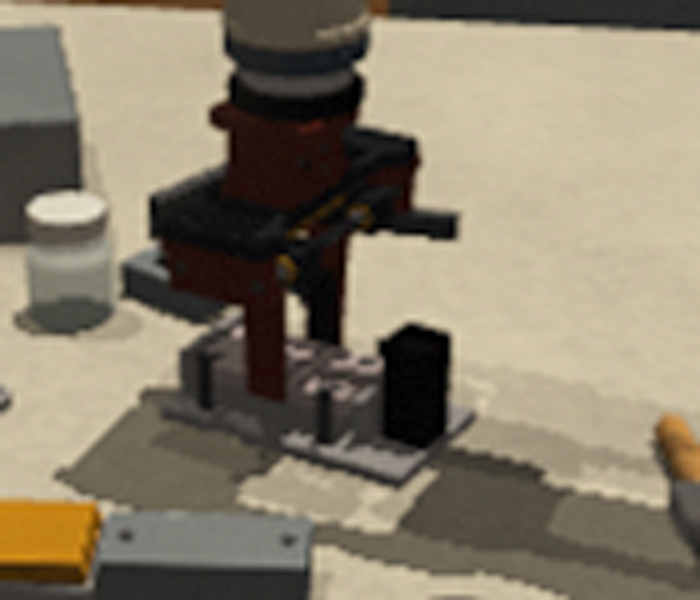

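It is within the posts and walls without contact force. Lowering the rest of the way and releasing.

>>> send_rows(
  moves=[
    [[0,0,7,0,0,0,50],[0,0,12,0,0,0,50],[0,0,15,0,0,0,50],[0,0,15,0,0,0,50]],
  ],
)

```text
clock: 7.2
position: [0.5281, -0.1171, 0.012]
ee_rot: [0.001, 0.979, -0.202, -0.001]
force: [-0.4, 2.0, -1.6]
grip_width: 0.64
```

>>> send_rows(
  moves=[
    [[0,0,0,0,0,0,72],[0,0,0,0,0,0,72],[0,0,-20,0,0,0,72],[0,0,-60,0,0,0,80],[0,0,-110,0,0,0,87.8]],
  ],
)

```text
clock: 7.7
position: [0.527, -0.1167, 0.1214]
ee_rot: [0.001, 0.979, -0.202, -0.003]
force: [1.2, -0.7, -0.1]
grip_width: 0.967
```

```bash
python3 - <<'E'
from h import *
s=snap("side"); crop(s,200,120,400,300,4,"s7c")
todo([.575,.2394,.12],np.radians(29.85))
E
```

```text
tcp [ 0.5311 -0.1178  0.1334] curyaw -23.3 shift [-101.1 -345.5   12.2] rv [  0.31  -0.61 -53.15] j6 1.697
```

View pics/s7c.png

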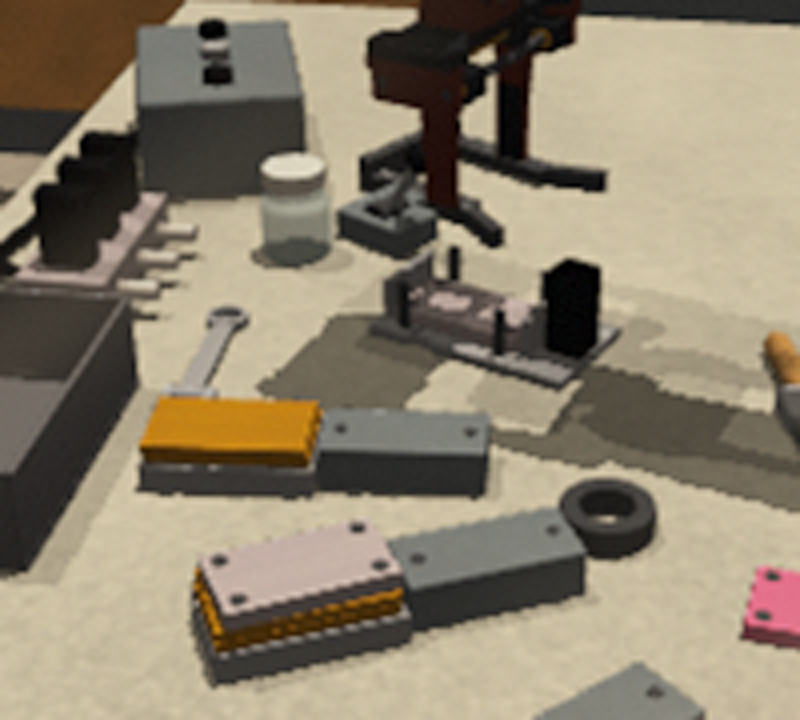

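>>> send_rows(
  moves=[
    [[-12,-43,0,0,0,-8.5,87.8],[-25,-88,0,0,0,-17,87.8],[-38,-133,0,0,0,-25.5,87.8],[-52,-180,0,0,0,-34,87.8],[-65,-225,0,0,0,-42.5,87.8]],
  ],
)

```text
clock: 8.25
position: [0.5607, 0.1166, 0.1335]
ee_rot: [0.003, 0.985, 0.17, 0.006]
force: [1.5, 0.2, -0.7]
grip_width: 0.998
```

```bash
python3 - <<'E'
from h import *
todo([.575,.2394,.10],np.radians(29.85))
E
```

```text
tcp [0.5607 0.1166 0.1335] curyaw 19.54 shift [  54.2 -111.2   33.1] rv [  0.52  -0.55 -10.31] j6 1.379
```

>>> send_rows(
  moves=[
    [[20,-42,0,0.5,-0.5,-5,87.8],[38,-82,15,0.5,-0.5,-10.3,87.8],[54,-111,33,0.5,-0.5,-10.3,87.8],[54,-111,65,0.5,-0.5,-10.3,87.8],[54,-111,72,0.5,-0.5,-10.3,87.8]],
  ],
)

```text
clock: 8.75
position: [0.5735, 0.2394, 0.057]
ee_rot: [0.0, 0.966, 0.258, -0.002]
force: [-0.6, 0.8, -1.0]
grip_width: 1.001
```

```bash
python3 - <<'E'
from h import *
todo([.575,.2394,.0375],np.radians(29.85))
s=snap("side"); crop(s,200,160,400,320,4,"s8c")
E
```

```text
tcp [0.5735 0.2394 0.057 ] curyaw 29.95 shift [ 1.4  0.8 19.5] rv [-0.02  0.28  0.1 ] j6 1.389
```

View pics/s8c.png

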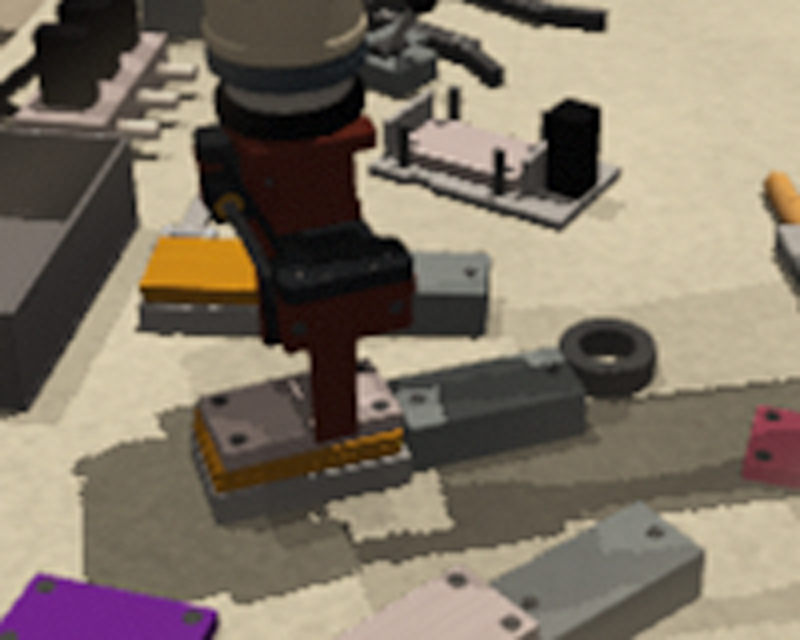

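>>> send_rows(
  moves=[
    [[1.4,0.8,10,0,0.2,0,87.8],[1.4,0.8,17,0,0.2,0,80],[1.4,0.8,19.5,0,0.2,0,72],[1.4,0.8,19.5,0,0.2,0,66],[1.4,0.8,19.5,0,0.2,0,64]],
  ],
)

```text
clock: 9.3
position: [0.5756, 0.2384, 0.0388]
ee_rot: [-0.0, 0.966, 0.258, -0.0]
force: [0.5, 0.7, 0.6]
grip_width: 0.735
```

```bash
python3 - <<'E'
from h import *
todo([.575,.2394,.0375],np.radians(29.85)); print(arm.read_state()['grip_width']*87.8,arm.read_state()['force'])
E
```

```text
tcp [0.5756 0.2384 0.0388] curyaw 29.85 shift [-0.  -1.2  1.3] rv [-0.    0.01  0.  ] j6 1.388
64.49928445153498 [0.50386537 0.68468843 0.59843829]
```

>>> send_rows(
  moves=[
    [[0,-0.5,1,0,0,0,62],[0,-0.5,1,0,0,0,58],[0,-0.5,1,0,0,0,54],[0,-0.5,1,0,0,0,50],[0,-0.5,1,0,0,0,50]],
  ],
)

```text
clock: 9.8
position: [0.5755, 0.2389, 0.0382]
ee_rot: [-0.0, 0.966, 0.258, 0.0]
force: [0.2, 0.6, 2.4]
grip_width: 0.632
```

```bash
python3 - <<'E'
from h import *
todo([.575,.2394,.0375],np.radians(29.85)); print(arm.read_state()['grip_width']*87.8,arm.read_state()['force'])
a=np.radians(26.74);print(pose()[1].inv().apply([-np.cos(a),-np.sin(a),0])*115)
E
```

```text
tcp [0.5755 0.2389 0.0382] curyaw 29.85 shift [-0.2 -0.7  0.7] rv [-0.   -0.03  0.  ] j6 1.389
55.48561096410266 [0.16750125 0.5614211  2.42257204]
[-1.14830111e+02 -6.24840261e+00 -5.60382747e-02]
```

>>> send_rows(
  moves=[
    [[0,0,-1.5,0,0,0,50],[-15,-0.8,-2,0,0,0,50],[-40,-2.2,-2,0,0,0,50],[-70,-3.8,-2,0,0,0,50],[-90,-5,-2,0,0,0,50]],
  ],
)

```text
clock: 10.3
position: [0.4932, 0.1977, 0.0394]
ee_rot: [0.0, 0.966, 0.258, -0.001]
force: [-0.0, 1.0, -1.4]
grip_width: 0.631
```

```bash
python3 - <<'E'
from h import *
print(arm.read_state()['grip_width']*87.8,arm.read_state()['force'],pose()[0])
s=snap("side"); crop(s,200,160,400,320,4,"s9c")
E
```

```text
55.43731920382249 [-0.04981463  1.02436811 -1.40166668] [0.49320589 0.19770409 0.03935136]
```

View pics/s9c.png

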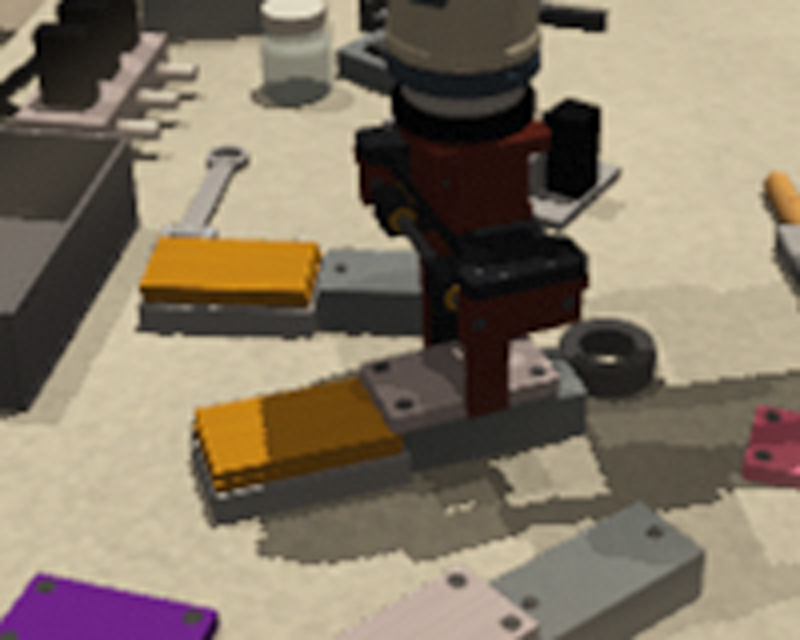

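>>> send_rows(
  moves=[
    [[-12,-0.7,0,0,0,0,50],[-18,-1,-4,0,0,0,50],[-18,-1,-35,0,0,0,50],[-18,-1,-70,0,0,0,50],[-18,-1,-70,0,0,0,50]],
  ],
)

```text
clock: 10.85
position: [0.4786, 0.19, 0.1154]
ee_rot: [-0.0, 0.966, 0.258, 0.003]
force: [0.9, 1.3, -1.1]
grip_width: 0.63
```

```bash
python3 - <<'E'
from h import *
print(arm.read_state()['grip_width']*87.8)
a=avg("top",6); np.save("t4.npy",a)
ce,y,sz=carrier(a,dbg="car4"); print(ce.round(4),np.degrees(y).round(2),np.round(sz,4))
todo([.5282,-.1174,.105],np.radians(-23.2))
o,m,c=coverrects(a,zone=(335,165,400,245))
for b in o: print(rectpose(b,.02))
v=(a[140:260,240:410]*1.4).clip(0,255).astype(np.uint8); cv2.imwrite("pics/t4.png",cv2.resize(v,None,fx=4.5,fy=4.5,interpolation=cv2.INTER_CUBIC))
E
```

```text
55.29268140681516
[ 0.5122 -0.1128  0.008 ] 156.73 [0.0925 0.1642]
tcp [0.4748 0.1887 0.1074] curyaw 29.86 shift [-106.1  292.     2.7] rv [ 0.11  0.38 53.06] j6 1.361
(array([ 0.52282863, -0.11698164,  0.02      ]), np.float64(2.713006782066531), [np.float64(0.0629742651818437), np.float64(0.1089846866734823)])
```

View pics/t4.png

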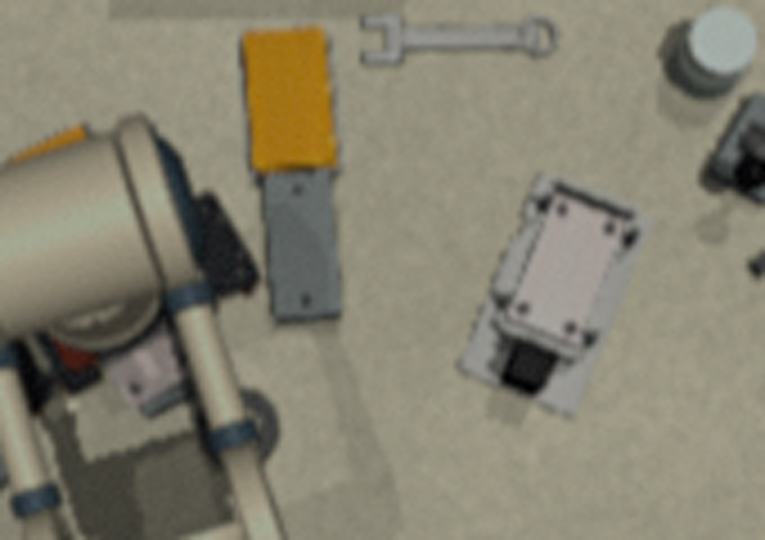

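>>> send_rows(
  moves=[
    [[-14,40,0,0,0,8.5,50],[-28,84,0,0,0,17,50],[-44,128,0,0,0,25.5,50],[-60,172,0,0,0,34,50],[-76,216,0,0,0,42.5,50]],
  ],
)

```text
clock: 11.65
position: [0.516, -0.0382, 0.1063]
ee_rot: [0.001, 0.994, -0.113, -0.004]
force: [0.7, 0.4, -1.6]
grip_width: 0.632
```

```bash
python3 - <<'E'
from h import *
print(arm.read_state()['grip_width']*87.8)
todo([.5272,-.1172,.10],np.radians(-23.2))
E
```

```text
55.45234813196596
tcp [ 0.516  -0.0382  0.1063] curyaw -12.98 shift [28.7 74.5  6.4] rv [ 0.25  0.4  10.22] j6 1.66
```

>>> send_rows(
  moves=[
    [[14,40,0,0.2,0.4,5,50],[28.7,74.5,0,0.2,0.4,10.2,50],[28.7,74.5,20,0.2,0.4,10.2,50],[28.7,74.5,40,0.2,0.4,10.2,50],[28.7,74.5,42,0.2,0.4,10.2,50]],
  ],
)

```text
clock: 12.15
position: [0.5245, -0.1171, 0.0599]
ee_rot: [0.0, 0.98, -0.201, -0.004]
force: [-0.3, 0.3, -2.5]
grip_width: 0.632
```

```bash
python3 - <<'E'
from h import *
print(arm.read_state()['grip_width']*87.8)
todo([.5272,-.1172,.0245],np.radians(-23.2))
s=snap("side"); crop(s,260,120,400,240,5,"s10c")
E
```

```text
55.52945848924688
tcp [ 0.5245 -0.1171  0.0599] curyaw -23.23 shift [ 2.8 -1.  35.4] rv [ 0.09  0.43 -0.03] j6 1.694
```

View pics/s10c.png

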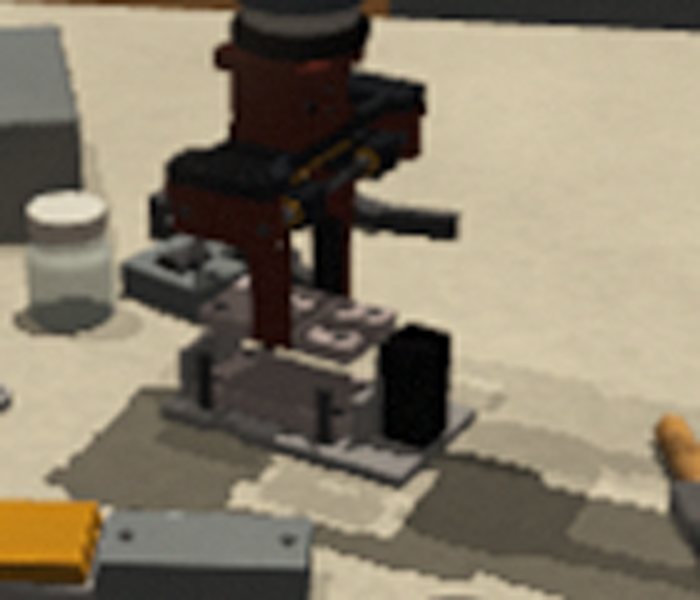

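>>> send_rows(
  moves=[
    [[2.8,-1,3,0,0.4,0,50],[2.8,-1,12,0,0.4,0,50],[2.8,-1,22,0,0.4,0,50],[2.8,-1,31,0,0.4,0,50],[2.8,-1,31,0,0.4,0,50]],
  ],
)

```text
clock: 12.7
position: [0.5269, -0.1167, 0.0283]
ee_rot: [0.001, 0.98, -0.201, -0.001]
force: [-0.4, -0.7, -1.4]
grip_width: 0.633
```

```bash
python3 - <<'E'
from h import *
print(arm.read_state()['grip_width']*87.8,arm.read_state()['force'])
todo([.5272,-.1172,.0245],np.radians(-23.2))
s=snap("side"); crop(s,260,120,400,240,5,"s11c")
E
```

```text
55.543109240128 [-0.38517249 -0.71023381 -1.39887496]
tcp [ 0.5269 -0.1167  0.0283] curyaw -23.18 shift [0.5 0.4 3.8] rv [0.1  0.09 0.02] j6 1.696
```

View pics/s11c.png

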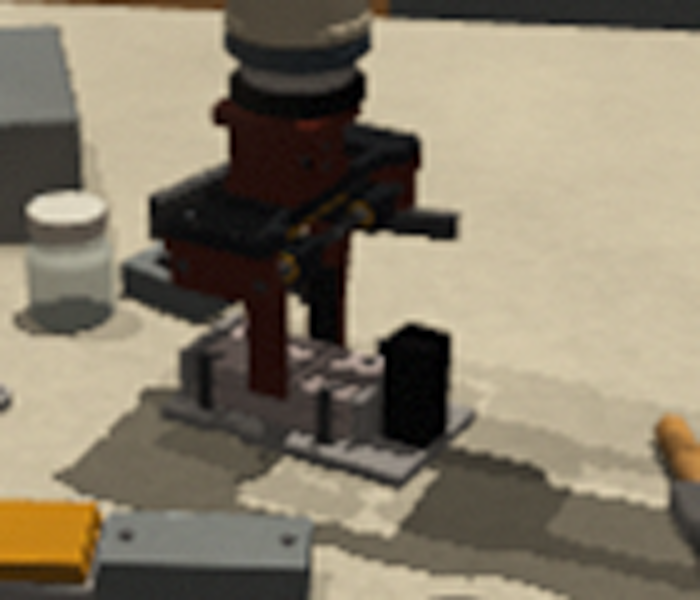

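>>> send_rows(
  moves=[
    [[0.5,0.4,2,0,0,0,50],[0.5,0.4,3.7,0,0,0,50],[0.5,0.4,3.7,0,0,0,50]],
  ],
)

```text
clock: 13.05
position: [0.5276, -0.1174, 0.0256]
ee_rot: [0.001, 0.98, -0.201, -0.0]
force: [0.2, 0.2, -1.1]
grip_width: 0.63
```

>>> send_rows(
  moves=[
    [[0,0,0,0,0,0,72],[0,0,0,0,0,0,72],[0,0,-20,0,0,0,72],[0,0,-60,0,0,0,80],[0,0,-100,0,0,0,87.8]],
  ],
)

```text
clock: 13.55
position: [0.5272, -0.1171, 0.1263]
ee_rot: [0.001, 0.98, -0.201, -0.001]
force: [1.0, -0.5, -0.1]
grip_width: 0.964
```

```bash
python3 - <<'E'
from h import *
s=snap("side"); crop(s,200,120,400,300,4,"s12c")
todo([.4812,.411,.12],np.radians(48.93))
E
```

```text
tcp [ 0.5303 -0.118   0.1354] curyaw -23.19 shift [-253.6 -467.    12.5] rv [  0.4   -0.52 -72.12] j6 1.695
```

View pics/s12c.png

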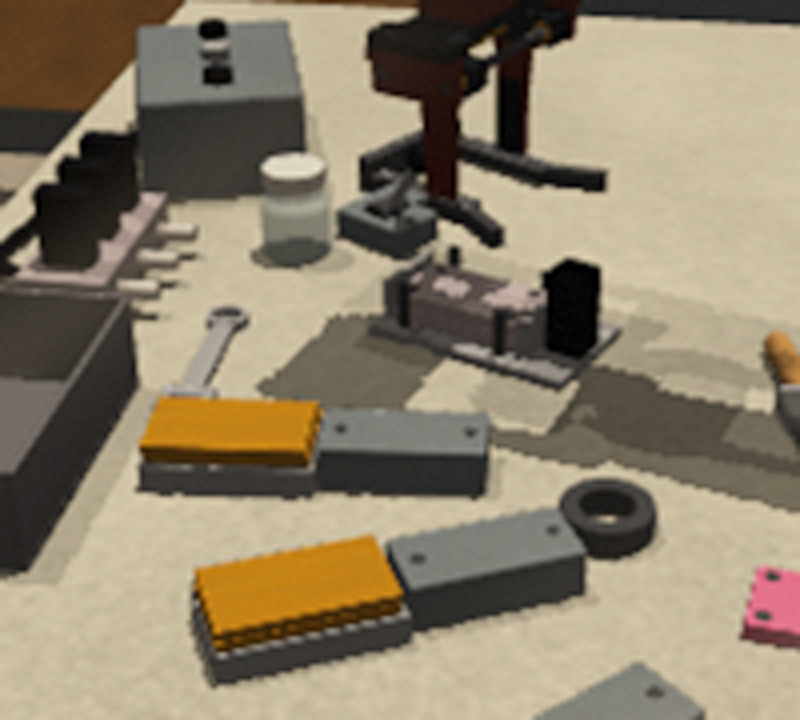

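Two covers are stacked flat in the tray. Now stand 1.

>>> send_rows(
  moves=[
    [[-23,-43,0,0,0,-7,87.8],[-46,-86,0,0,0,-14,87.8],[-70,-129,0,0,0,-21,87.8],[-93,-172,0,0,0,-28,87.8],[-116,-215,0,0,0,-35,87.8]],
  ],
)

```text
clock: 14.1
position: [0.5082, 0.1271, 0.1347]
ee_rot: [0.003, 0.994, 0.105, 0.005]
force: [0.8, -0.5, 0.8]
grip_width: 0.999
```

```bash
python3 - <<'E'
from h import *
todo([.4812,.411,.12],np.radians(48.93))
E
```

```text
tcp [0.5082 0.1271 0.1347] curyaw 12.08 shift [  32.9 -283.3   13.2] rv [  0.55  -0.45 -36.85] j6 1.544
```

>>> send_rows(
  moves=[
    [[5,-45,0,0.5,-0.4,-7.5,87.8],[10,-93,0,0.5,-0.4,-15,87.8],[16,-140,0,0.5,-0.4,-22.5,87.8],[22,-187,0,0.5,-0.4,-30,87.8],[28,-235,10,0.5,-0.4,-36.8,87.8]],
  ],
)

```text
clock: 14.6
position: [0.4869, 0.3653, 0.1256]
ee_rot: [0.0, 0.909, 0.416, 0.003]
force: [0.1, -0.8, 1.0]
grip_width: 0.995
```

```bash
python3 - <<'E'
from h import *
todo([.4812,.411,.0575],np.radians(48.93))
E
```

```text
tcp [0.4869 0.3653 0.1256] curyaw 49.19 shift [ 30.5 -34.4  68.2] rv [ 0.14 -0.27  0.26] j6 1.301
```

>>> send_rows(
  moves=[
    [[30.5,-34.4,15,0,-0.2,0.2,87.8],[30.5,-34.4,40,0,-0.2,0.2,87.8],[30.5,-34.4,68,0,-0.2,0.2,87.8],[30.5,-34.4,68,0,-0.2,0.2,87.8]],
  ],
)

```text
clock: 15.0
position: [0.4789, 0.4099, 0.0526]
ee_rot: [0.002, 0.91, 0.415, -0.003]
force: [-0.3, -0.6, -0.5]
grip_width: 0.999
```

```bash
python3 - <<'E'
from h import *
todo([.4812,.411,.0375],np.radians(48.93))
s=snap("side"); crop(s,200,190,400,370,4,"s13c")
E
```

```text
tcp [0.4789 0.4099 0.0526] curyaw 49.04 shift [ 2.5  1.  15.1] rv [0.05 0.38 0.11] j6 1.37
```

View pics/s13c.png

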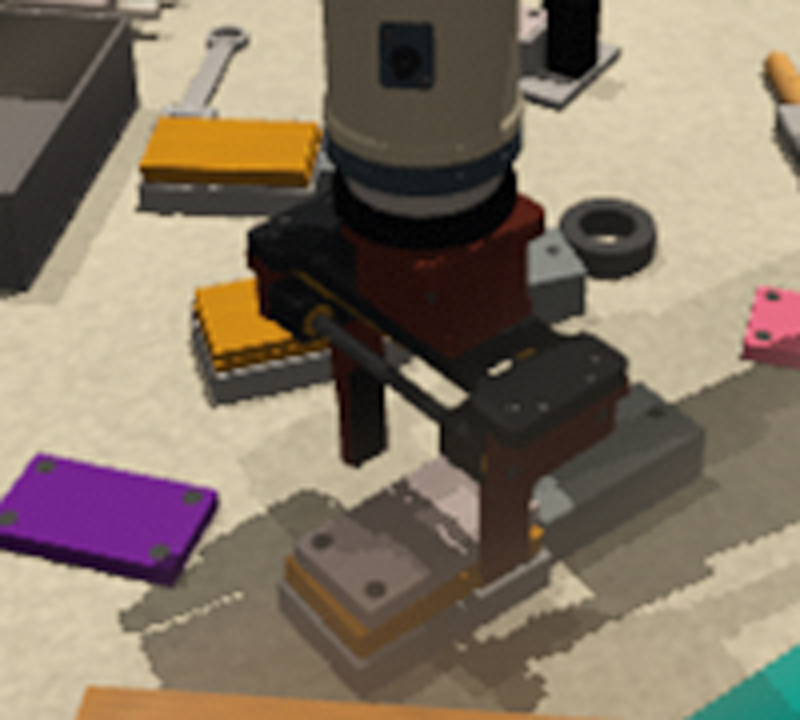

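>>> send_rows(
  moves=[
    [[2.5,1,7,0,0.3,0,87.8],[2.5,1,13,0,0.3,0,80],[2.5,1,15.5,0,0.3,0,72],[2.5,1,15.5,0,0.3,0,66],[2.5,1,15.5,0,0.3,0,64]],
  ],
)

```text
clock: 15.55
position: [0.4826, 0.4114, 0.0405]
ee_rot: [0.0, 0.91, 0.415, 0.002]
force: [0.9, -0.0, 0.3]
grip_width: 0.737
```

```bash
python3 - <<'E'
from h import *
todo([.4812,.411,.0375],np.radians(48.93)); print(arm.read_state()['grip_width']*87.8,arm.read_state()['force'])
E
```

```text
tcp [0.4826 0.4114 0.0405] curyaw 48.99 shift [-1.3 -0.8  3. ] rv [ 0.1  -0.16  0.06] j6 1.369
64.66709178364337 [ 0.89383057 -0.04067086  0.33863577]
```

>>> send_rows(
  moves=[
    [[-1,-0.5,2.7,0,0,0,62],[-1,-0.5,2.7,0,0,0,60],[-1,-0.5,2.7,0,0,0,54],[-1,-0.5,2.7,0,0,0,50],[-1,-0.5,2.7,0,0,0,50]],
  ],
)

```text
clock: 16.05
position: [0.4816, 0.4109, 0.0378]
ee_rot: [0.0, 0.91, 0.415, 0.002]
force: [0.3, -0.0, 0.2]
grip_width: 0.635
```

```bash
python3 - <<'E'
from h import *
todo([.4812,.411,.0375],np.radians(48.93)); print(arm.read_state()['grip_width']*87.8,arm.read_state()['force'])
a=np.radians(45.87);print(pose()[1].inv().apply([-np.cos(a),-np.sin(a),0])*110)
E
```

```text
tcp [0.4816 0.4109 0.0378] curyaw 48.99 shift [-0.2 -0.4  0.3] rv [ 0.11 -0.15  0.06] j6 1.369
55.72510392531789 [ 0.2692436  -0.01356787  0.17047951]
[-109.8370523    -5.97751577   -0.30207291]
```

>>> send_rows(
  moves=[
    [[0,0,-1.5,0,0,0,50],[-15,-0.8,-2,0,0,0,50],[-40,-2.2,-2,0,0,0,50],[-70,-3.8,-2,0,0,0,50],[-90,-5,-2,0,0,0,50]],
  ],
)

```text
clock: 16.55
position: [0.4175, 0.3452, 0.0392]
ee_rot: [0.0, 0.91, 0.415, 0.001]
force: [0.9, -0.4, -1.9]
grip_width: 0.632
```

```bash
python3 - <<'E'
from h import *
print(arm.read_state()['grip_width']*87.8,arm.read_state()['force'],pose()[0])
s=snap("side"); crop(s,200,190,400,370,4,"s14c")
E
```

```text
55.4844123714783 [ 0.88027966 -0.39509104 -1.90250567] [0.41745041 0.34522935 0.03915155]
```

View pics/s14c.png

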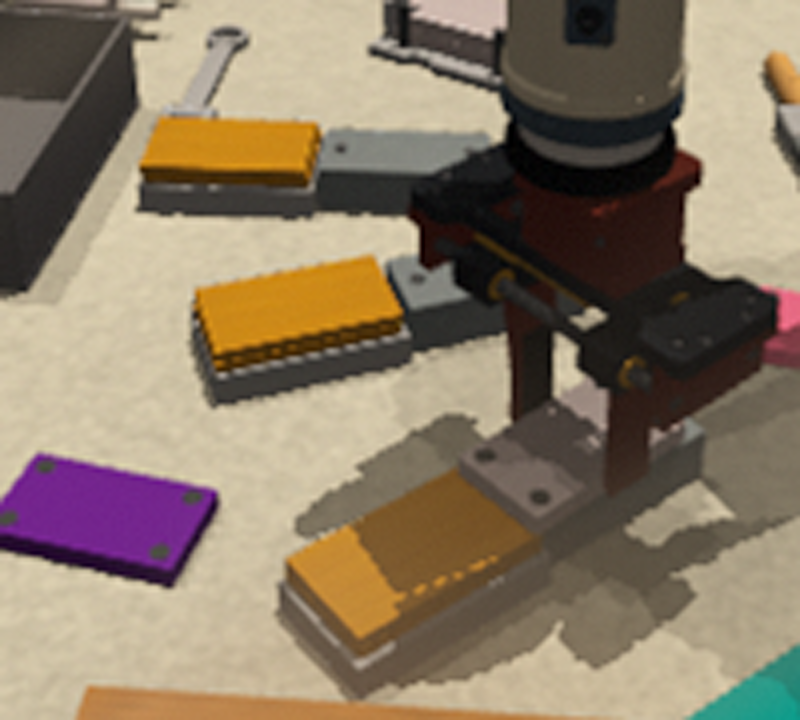

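>>> send_rows(
  moves=[
    [[-12,-0.7,0,0,0,0,50],[-18,-1,-4,0,0,0,50],[-18,-1,-35,0,0,0,50],[-18,-1,-72,0,0,0,50],[-18,-1,-72,0,0,0,50]],
  ],
)

```text
clock: 17.1
position: [0.4061, 0.3332, 0.1176]
ee_rot: [-0.0, 0.91, 0.415, 0.005]
force: [0.8, -0.0, -0.8]
grip_width: 0.63
```

```bash
python3 - <<'E'
from h import *
print(arm.read_state()['grip_width']*87.8)
a=avg("top",6); np.save("t5.npy",a)
ce,y,sz=carrier(a,dbg="car5"); print(ce.round(4),np.degrees(y).round(2),np.round(sz,4))
todo([.5272,-.1172,.11],np.radians(-23.2))
v=(a[160:260,320:420]*1.4).clip(0,255).astype(np.uint8); cv2.imwrite("pics/t5.png",cv2.resize(v,None,fx=6,fy=6,interpolation=cv2.INTER_CUBIC))
E
```

```text
55.33130028248341
[ 0.5123 -0.1124  0.008 ] 156.77 [0.0927 0.1643]
tcp [0.4028 0.3306 0.109 ] curyaw 48.99 shift [-2.563e+02  3.877e+02  2.000e-01] rv [ 0.16  0.17 72.19] j6 1.339
```

View pics/t5.png

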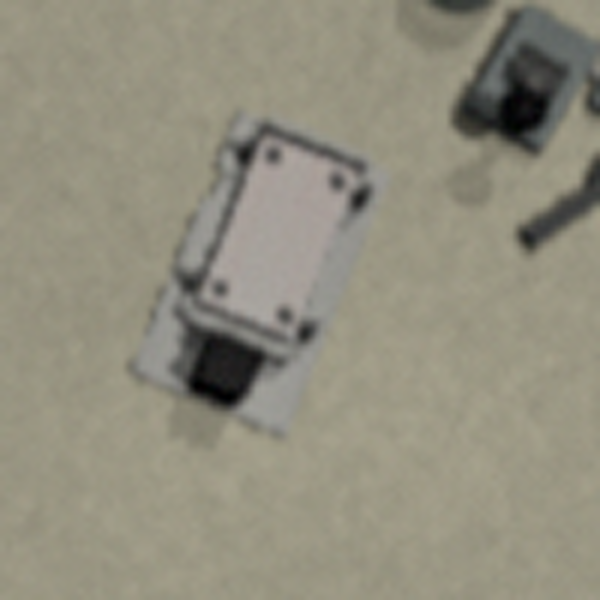

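>>> send_rows(
  moves=[
    [[-25,38,0,0,0,7.5,50],[-50,76,0,0,0,15,50],[-76,114,0,0,0,22.5,50],[-102,154,0,0,0,30,50],[-128,193,0,0,0,37.5,50]],
  ],
)

```text
clock: 17.9
position: [0.4641, 0.1056, 0.1083]
ee_rot: [0.001, 0.995, 0.098, -0.002]
force: [0.9, 0.3, -1.5]
grip_width: 0.632
```

```bash
python3 - <<'E'
from h import *
print(arm.read_state()['grip_width']*87.8)
todo([.5272,-.1172,.11],np.radians(-23.2))
E
```

```text
55.52956008612801
tcp [0.4641 0.1056 0.1083] curyaw 11.21 shift [ 18.6 230.8  -1.2] rv [ 0.22  0.19 34.41] j6 1.529
```

>>> send_rows(
  moves=[
    [[4,45,0,0.2,0,7,50],[8,92,0,0.2,0,14,50],[11,138,0,0.2,0,21,50],[15,184,0,0.2,0,28,50],[18.6,225,0,0.2,0,34.4,50]],
  ],
)

```text
clock: 18.4
position: [0.5257, -0.1137, 0.1074]
ee_rot: [0.0, 0.979, -0.204, -0.003]
force: [0.8, -0.8, -0.9]
grip_width: 0.631
```

```bash
python3 - <<'E'
from h import *
print(arm.read_state()['grip_width']*87.8)
todo([.5272,-.1172,.06],np.radians(-23.2))
a=snap("top"); s=snap("side"); crop(s,260,120,400,240,5,"s15c")
E
```

```text
55.43167347917614
tcp [ 0.5257 -0.1137  0.1074] curyaw -23.53 shift [ 3.   2.5 47.4] rv [ 0.09  0.29 -0.33] j6 1.706
```

View pics/s15c.png

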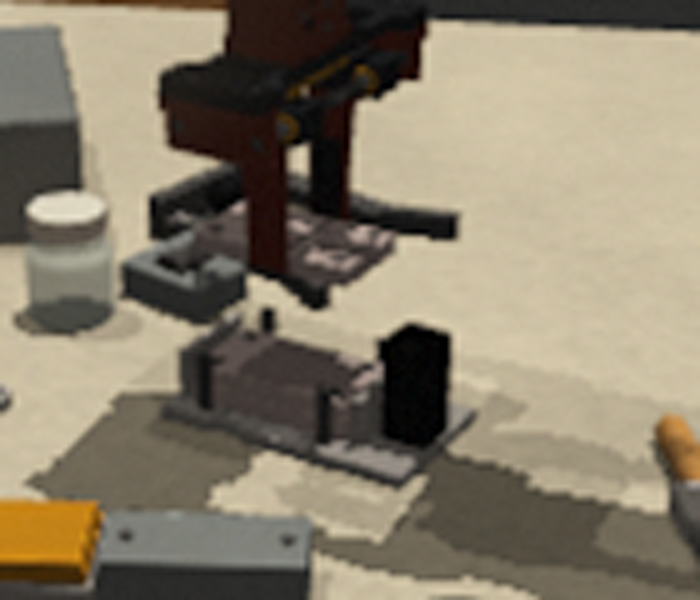

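>>> send_rows(
  moves=[
    [[3,2,20,0,0.2,-0.3,50],[3,2,44,0,0.2,-0.3,50],[3,2,55,0,0.2,-0.3,50],[3,2,55,0,0.2,-0.3,50]],
  ],
)

```text
clock: 18.9
position: [0.5257, -0.1179, 0.049]
ee_rot: [0.001, 0.979, -0.202, -0.004]
force: [-0.0, -0.8, -3.0]
grip_width: 0.631
```

```bash
python3 - <<'E'
from h import *
print(arm.read_state()['grip_width']*87.8)
todo([.5272,-.1172,.0362],np.radians(-23.2))
s=snap("side"); crop(s,260,120,400,240,5,"s16c")
E
```

```text
55.37273788809688
tcp [ 0.5257 -0.1179  0.049 ] curyaw -23.3 shift [ 1.2 -1.3 12.8] rv [ 0.22  0.4  -0.1 ] j6 1.696
```

View pics/s16c.png

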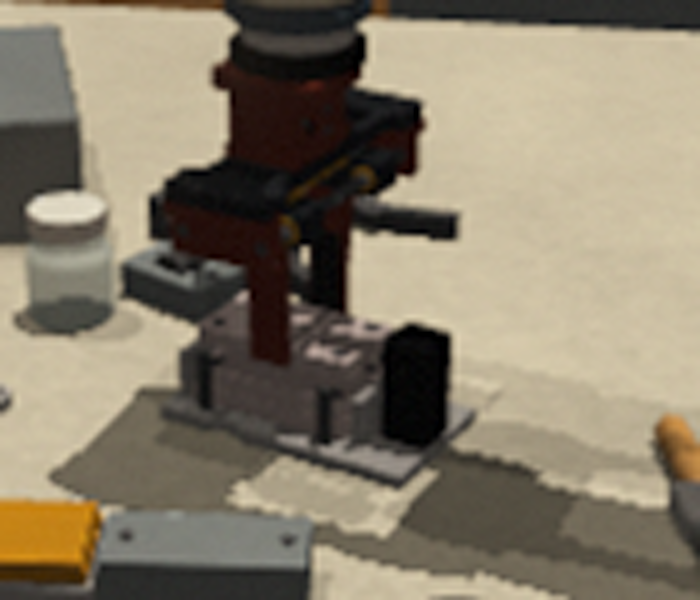

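>>> send_rows(
  moves=[
    [[1.2,-1.3,2,0.2,0.4,0,50],[1.2,-1.3,7,0.2,0.4,0,50],[1.2,-1.3,11,0.2,0.4,0,50],[1.2,-1.3,12.8,0.2,0.4,0,50],[1.2,-1.3,12.8,0.2,0.4,0,50]],
  ],
)

```text
clock: 19.45
position: [0.5281, -0.1175, 0.0378]
ee_rot: [0.0, 0.979, -0.202, 0.001]
force: [-0.2, -0.1, -2.0]
grip_width: 0.635
```

>>> send_rows(
  moves=[
    [[0,0,0,0,0,0,72],[0,0,0,0,0,0,72],[0,0,-20,0,0,0,72],[0,0,-50,0,0,0,72],[0,0,-80,0,0,0,72]],
  ],
)

```text
clock: 19.95
position: [0.5277, -0.1174, 0.1187]
ee_rot: [0.0, 0.979, -0.202, 0.001]
force: [-0.4, 0.0, -0.6]
grip_width: 0.824
```

```bash
python3 - <<'E'
from h import *
s=snap("side"); crop(s,260,120,400,240,5,"s17c"); print(pose()[0])
E
```

```text
[ 0.53009154 -0.11805925  0.12536047]
```

View pics/s17c.png

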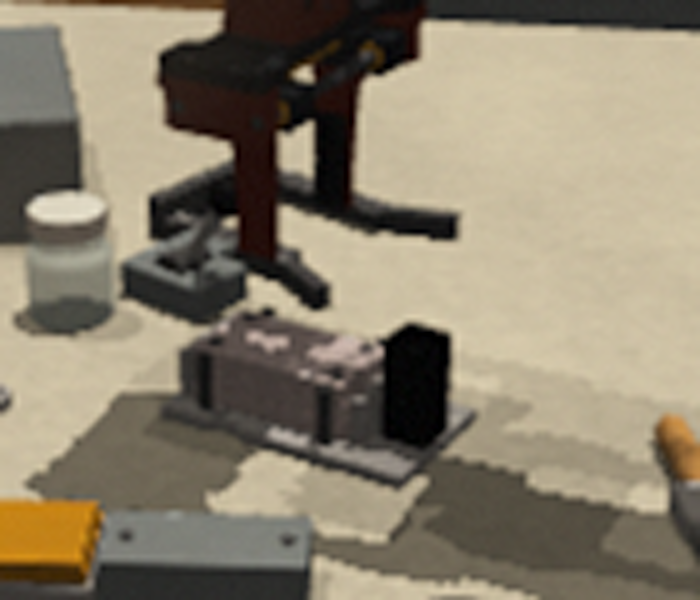

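```bash
python3 - <<'E'
from h import *
todo([.454,-.0857,.125],np.radians(-23.2))
E
```

```text
tcp [ 0.5301 -0.1181  0.1254] curyaw -23.3 shift [-82.7   0.4  -0.6] rv [-0.06 -0.64 -0.1 ] j6 1.696
```

>>> send_rows(
  moves=[
    [[-40,0.4,0,0,-0.6,0,70],[-82,0.4,0,0,-0.6,0,70],[-82,0.4,0,0,-0.6,0,70]],
  ],
)

```text
clock: 20.3
position: [0.4516, -0.0846, 0.1242]
ee_rot: [-0.001, 0.979, -0.202, -0.0]
force: [1.1, -0.7, -0.1]
grip_width: 0.797
```

```bash
python3 - <<'E'
from h import *
a=avg("top",4); s=avg("side",2)
v=(a[140:260,300:420]*1.4).clip(0,255).astype(np.uint8); cv2.imwrite("pics/t6.png",cv2.resize(v,None,fx=5,fy=5,interpolation=cv2.INTER_CUBIC))
cv2.imwrite("pics/s18.png",cv2.resize(s[120:240,260:400].clip(0,255).astype(np.uint8),None,fx=5,fy=5,interpolation=cv2.INTER_CUBIC))
todo([.454,-.0857,.036],np.radians(-23.2))
E
```

```text
tcp [ 0.4555 -0.0864  0.1246] curyaw -23.31 shift [-1.8  0.  88.6] rv [-0.06 -0.06 -0.11] j6 1.716
```

View pics/t6.png

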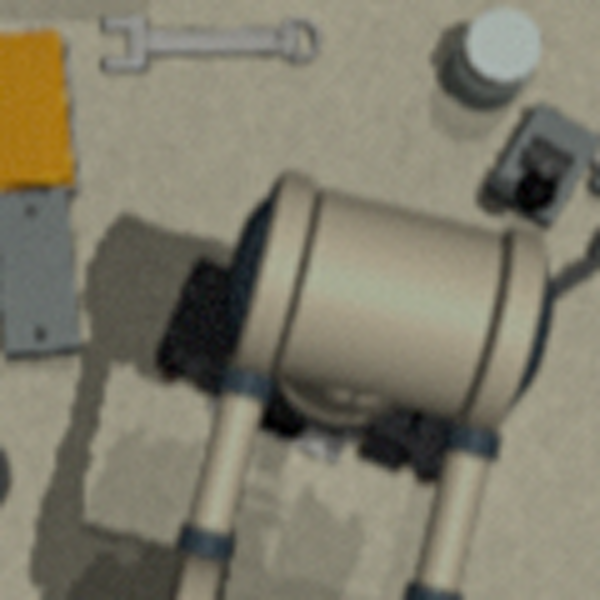

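View pics/s18.png

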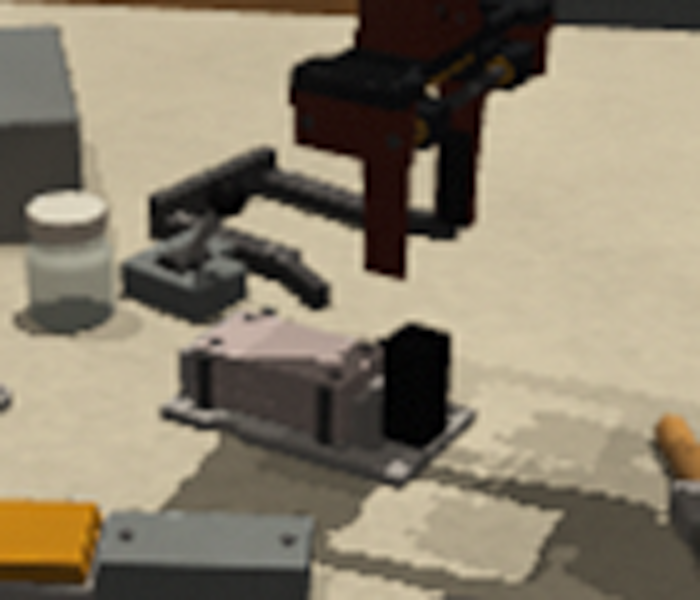

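>>> send_rows(
  moves=[
    [[-1.8,0,30,0,0,0,70],[-1.8,0,60,0,0,0,70],[-1.8,0,88,0,0,0,70],[-1.8,0,88,0,0,0,70]],
  ],
)

```text
clock: 21.0
position: [0.4518, -0.0852, 0.0322]
ee_rot: [-0.001, 0.979, -0.202, -0.004]
force: [-0.2, -0.7, -0.3]
grip_width: 0.795
```

```bash
python3 - <<'E'
from h import *
s=avg("side",1)
cv2.imwrite("pics/s19.png",cv2.resize(s[120:240,260:400].clip(0,255).astype(np.uint8),None,fx=5,fy=5,interpolation=cv2.INTER_CUBIC))
todo([.454,-.0857,.036],np.radians(-23.2)); print(arm.read_state()['force'])
E
```

```text
tcp [ 0.4531 -0.0856  0.0349] curyaw -23.33 shift [ 0.9 -0.2 -1.1] rv [-0.02  0.2  -0.13] j6 1.717
[-0.29490927 -0.2700786   0.18509875]
```

View pics/s19.png

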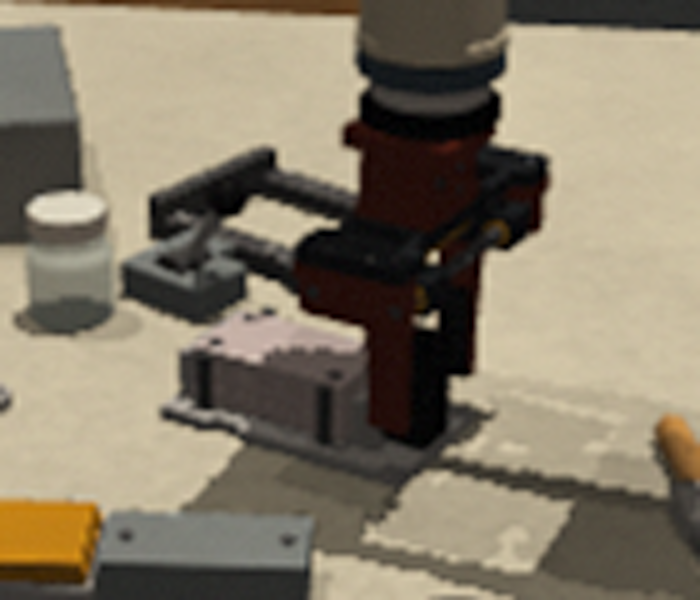

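>>> send_rows(
  moves=[
    [[0,0,0,0,0,0,30],[0,0,0,0,0,0,24],[0,0,0,0,0,0,24],[0,0,0,0,0,0,24],[0,0,0,0,0,0,24]],
  ],
  grip_force=45,
)

```text
clock: 21.55
position: [0.4534, -0.0856, 0.0354]
ee_rot: [-0.0, 0.979, -0.202, -0.001]
force: [-0.0, 0.3, 0.6]
grip_width: 0.381
```

```bash
python3 - <<'E'
from h import *
print(arm.read_state()['grip_width']*87.8,arm.read_state()['force'])
h=np.array([.5619,-.3674]);a=np.radians(-32.63);u=np.array([np.cos(a),np.sin(a)])
# handle pose for pre-entry with bed at -170 from home
for d in (.18,.15,0): p=h-u*(d+.08); print(d,p.round(4)); todo([*p,.0355],a)
E
```

```text
33.424255243613665 [-0.04488347  0.26768302  0.58945397]
0.18 [ 0.3429 -0.2272]
tcp [ 0.4534 -0.0856  0.0354] curyaw -23.33 shift [-45.4 173.7  -0. ] rv [-0.02  0.15  9.3 ] j6 1.717
0.15 [ 0.3682 -0.2434]
tcp [ 0.4534 -0.0856  0.0354] curyaw -23.33 shift [-1.580e+01  1.786e+02 -1.000e-01] rv [-0.02  0.15  9.3 ] j6 1.717
0 [ 0.4945 -0.3243]
tcp [ 0.4534 -0.0856  0.0354] curyaw -23.33 shift [132.3 202.8  -0.5] rv [-0.02  0.15  9.3 ] j6 1.717
```

>>> send_rows(
  moves=[
    [[0,0,0,0,0,0,24],[0,0,0,0,0,0,24],[-8,0,0,0,0,0,24],[-20,0,0,0,0,0,24],[-32,0,0,0,0,0,24]],
  ],
)

```text
clock: 22.05
position: [0.4237, -0.0729, 0.0354]
ee_rot: [-0.0, 0.979, -0.202, -0.001]
force: [2.9, -1.7, 7.8]
grip_width: 0.343
```

```bash
python3 - <<'E'
from h import *
print(arm.read_state()['grip_width']*87.8,arm.read_state()['force'])
todo([.3429,-.2272,.0355],np.radians(-32.63))
s=avg("side",1)
cv2.imwrite("pics/s20.png",cv2.resize(s[120:240,260:400].clip(0,255).astype(np.uint8),None,fx=5,fy=5,interpolation=cv2.INTER_CUBIC))
E
```

```text
30.14740640720492 [ 2.92021078 -1.74662341  7.83282804]
tcp [ 0.4237 -0.0729  0.0354] curyaw -23.33 shift [-1.310e+01  1.737e+02 -1.000e-01] rv [-0.01  0.1   9.3 ] j6 1.728
```

View pics/s20.png

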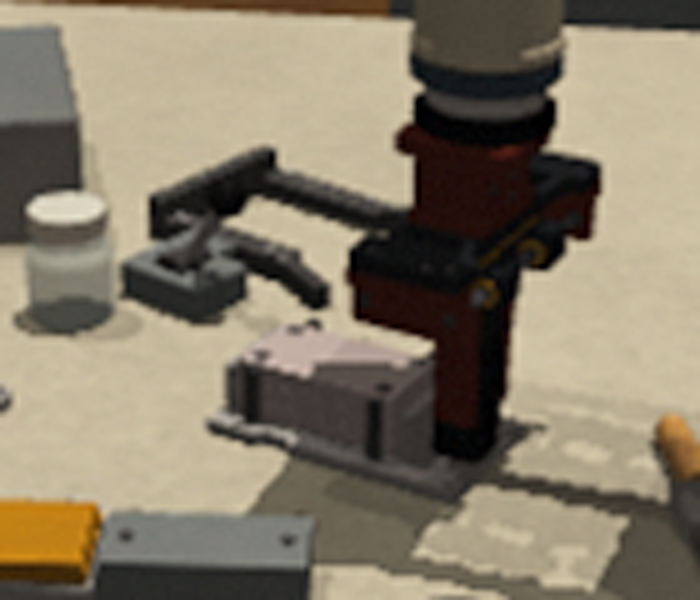

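>>> send_rows(
  moves=[
    [[-2,10,0,0,0,1,24],[-4,28,0,0,0,2,24],[-6,48,0,0,0,3.5,24],[-8,68,0,0,0,5,24],[-9,88,0,0,0,6,24]],
  ],
)

```text
clock: 22.6
position: [0.3788, -0.1495, 0.0355]
ee_rot: [-0.001, 0.967, -0.253, -0.002]
force: [1.3, 2.4, -0.8]
grip_width: 0.34
```

>>> send_rows(
  moves=[
    [[0,20,0,0,0,1,24],[0,40,0,0,0,2,24],[0,60,0,0,0,3.2,24],[0,76,0,0,0,3.2,24],[0,80,0,0,0,3.2,24]],
  ],
)

```text
clock: 23.1
position: [0.3391, -0.2199, 0.0355]
ee_rot: [-0.002, 0.96, -0.281, -0.002]
force: [1.9, 5.3, 1.7]
grip_width: 0.34
```

```bash
python3 - <<'E'
from h import *
print(arm.read_state()['grip_width']*87.8,arm.read_state()['force'])
todo([.3429,-.2272,.0355],np.radians(-32.63))
s=avg("side",1); a=avg("top",4)
cv2.imwrite("pics/s21.png",cv2.resize(s[100:240,260:420].clip(0,255).astype(np.uint8),None,fx=4,fy=4,interpolation=cv2.INTER_CUBIC))
v=(a[130:270,350:490]*1.4).clip(0,255).astype(np.uint8); cv2.imwrite("pics/t21.png",cv2.resize(v,None,fx=4,fy=4,interpolation=cv2.INTER_CUBIC))
E
```

```text
29.894941294332444 [1.87406908 5.27881674 1.72354501]
tcp [ 0.3391 -0.2199  0.0355] curyaw -32.61 shift [ 7.2  4.1 -0. ] rv [-0.13  0.22  0.02] j6 1.479
```

View pics/s21.png

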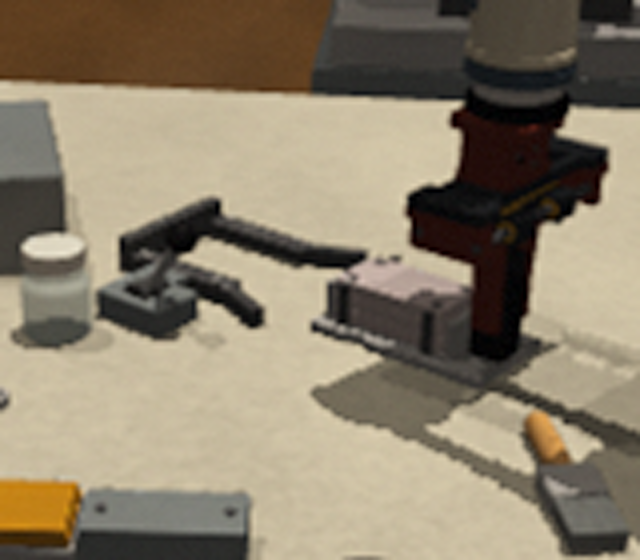

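View pics/t21.png

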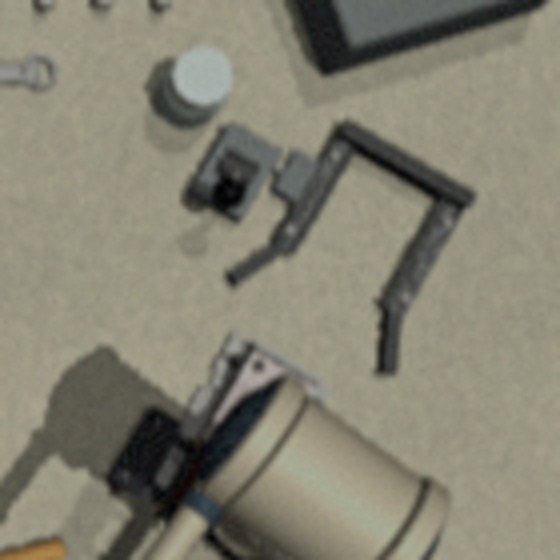

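```bash
cat >> h.py <<'E'
HOME=np.array([.5619,-.3674,0]); RA=np.radians(-32.63); U=np.array([np.cos(RA),np.sin(RA),0]); N=np.array([-U[1],U[0],0])
def inrail(p): d=np.array(p)-HOME; return (d@U).round(4),(d@N).round(4)
E
python3 - <<'E'
from h import *
for q in ((238,337),(322,392)): p=ray("top",q[0]/4+350-.4,q[1]/4+130-.4,.008); print(p.round(4),inrail(p))
p,_=pose(); print("tcp",inrail([p[0],p[1],0]))
E
```

```text
[ 0.4802 -0.2626  0.008 ] (np.float64(-0.1253), np.float64(0.0442))
[ 0.4339 -0.3298  0.008 ] (np.float64(-0.1281), np.float64(-0.0373))
tcp (np.float64(-0.2671), np.float64(0.0044))
```

>>> send_rows(
  moves=[
    [[5,3,0,0,0,0,24],[15,4.3,0,0,0,0,24],[30,4.3,0,0,0,0,24],[48,4.3,0,0,0,0,24],[60,4.3,0,0,0,0,24]],
  ],
)

```text
clock: 23.85
position: [0.3877, -0.2547, 0.0354]
ee_rot: [-0.001, 0.96, -0.28, -0.003]
force: [-8.0, 5.1, 7.6]
grip_width: 0.34
```

```bash
python3 - <<'E'
from h import *
print(arm.read_state()['grip_width']*87.8,arm.read_state()['force'])
p,_=pose(); print("tcp",inrail([p[0],p[1],0]))
todo([*(HOME-.08*U)[:2],.0355],RA)
s=avg("side",1); a=avg("top",4)
cv2.imwrite("pics/s22.png",cv2.resize(s[100:240,260:420].clip(0,255).astype(np.uint8),None,fx=4,fy=4,interpolation=cv2.INTER_CUBIC))
v=(a[130:270,350:490]*1.4).clip(0,255).astype(np.uint8); cv2.imwrite("pics/t22.png",cv2.resize(v,None,fx=5,fy=5,interpolation=cv2.INTER_CUBIC))
E
```

```text
29.834542217760898 [-7.96749504  5.09252099  7.55308026]
tcp (np.float64(-0.2075), np.float64(0.001))
tcp [ 0.3877 -0.2547  0.0354] curyaw -32.51 shift [127.5   1.2  -1. ] rv [0.   0.39 0.12] j6 1.484
```

View pics/t22.png

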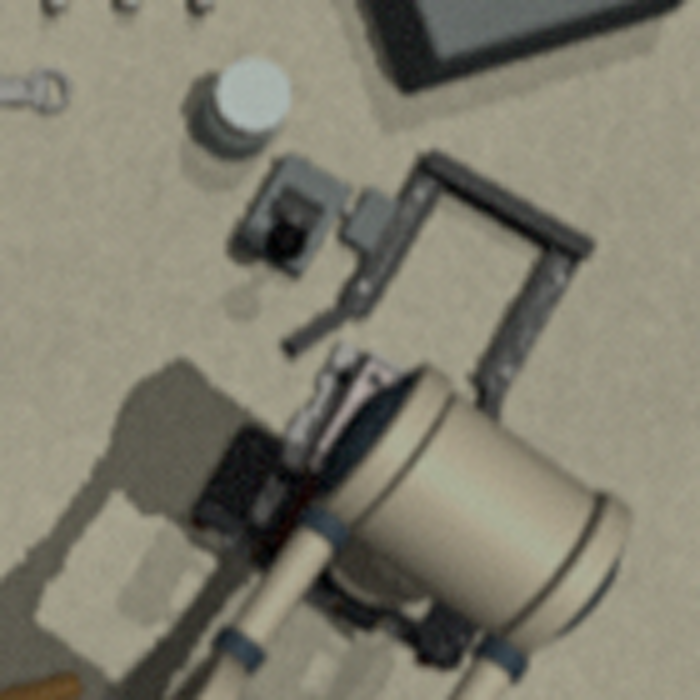

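View pics/s22.png

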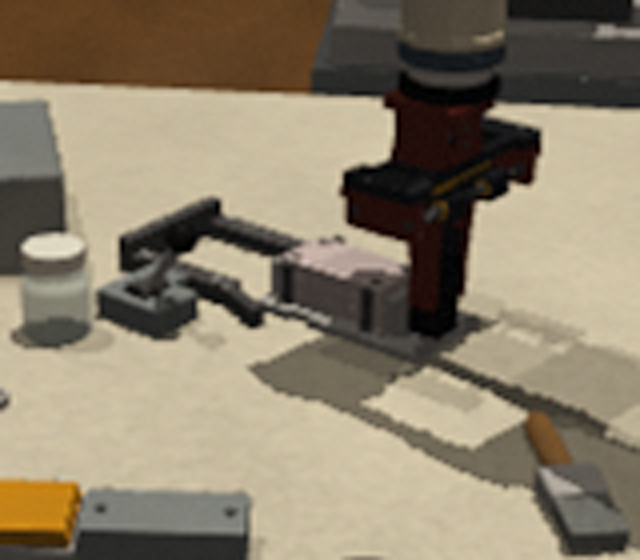

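>>> send_rows(
  moves=[
    [[8,1,0,0,0,0,24],[16,1,0,0,0,0,24],[24,1,0,0,0,0,24],[32,1,0,0,0,0,24],[40,1,0,0,0,0,24]],
  ],
)

```text
clock: 24.6
position: [0.42, -0.2766, 0.0355]
ee_rot: [-0.001, 0.96, -0.28, -0.003]
force: [-6.9, 3.8, 5.7]
grip_width: 0.336
```

```bash
cat >> h.py <<'E'
def rep():
    s=arm.read_state(); p=s['position']; f=s['force']
    print("w",round(s['grip_width']*87.8,1),"tcp in rail",inrail([p[0],p[1],0]),"z",p[2].round(4),"F along",(f@U).round(1),"lat",(f@N).round(1),"z",f[2].round(1),"torque",s['torque'].round(2))
E
python3 -c "
from h import *
rep(); todo([*(HOME-.08*U)[:2],.0355],RA)"
```

```text
w 29.5 tcp in rail (np.float64(-0.1685), np.float64(-0.0)) z 0.0355 F along -7.9 lat -0.5 z 5.7 torque [0.61 0.71 0.02]
tcp [ 0.42   -0.2766  0.0355] curyaw -32.52 shift [88.5  0.1 -0.6] rv [0.   0.36 0.11] j6 1.489
```

>>> send_rows(
  moves=[
    [[8,0,0,0,0,0,24],[16,0,0,0,0,0,24],[24,0,0,0,0,0,24],[32,0,0,0,0,0,24],[40,0,0,0,0,0,24]],
  ],
)

```text
clock: 25.1
position: [0.4511, -0.297, 0.0354]
ee_rot: [-0.001, 0.96, -0.28, -0.006]
force: [-14.4, 2.8, 9.6]
grip_width: 0.336
```

```bash
python3 -c "
from h import *
rep(); todo([*(HOME-.08*U)[:2],.0355],RA)
s=avg('side',1)
cv2.imwrite('pics/s23.png',cv2.resize(s[100:240,260:420].clip(0,255).astype(np.uint8),None,fx=4,fy=4,interpolation=cv2.INTER_CUBIC))
"
```

```text
w 29.5 tcp in rail (np.float64(-0.1313), np.float64(-0.0004)) z 0.0354 F along -13.6 lat -5.4 z 9.6 torque [ 0.59  1.53 -0.24]
tcp [ 0.4511 -0.297   0.0354] curyaw -32.54 shift [51.3 -0.3 -0.7] rv [0.07 0.74 0.09] j6 1.495
```

View pics/s23.png

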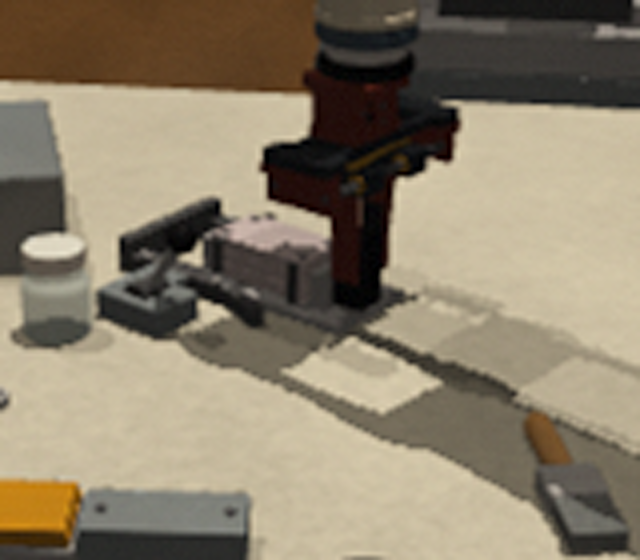

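>>> send_rows(
  moves=[
    [[8,0,0,0,0,0,24],[16,0,0,0,0,0,24],[24,0,0,0,0,0,24],[32,0,0,0,0,0,24],[38,0,0,0,0,0,24]],
  ],
)

```text
clock: 25.65
position: [0.4816, -0.3172, 0.0354]
ee_rot: [-0.001, 0.96, -0.28, -0.009]
force: [-12.8, 5.5, 9.3]
grip_width: 0.341
```

```bash
python3 -c "
from h import *
rep(); todo([*(HOME-.08*U)[:2],.0355],RA)
"
```

```text
w 30.0 tcp in rail (np.float64(-0.0947), np.float64(-0.001)) z 0.0354 F along -13.7 lat -2.3 z 9.3 torque [1.02 1.31 0.05]
tcp [ 0.4816 -0.3172  0.0354] curyaw -32.58 shift [14.7 -1.  -0.3] rv [0.12 0.99 0.05] j6 1.5
```

>>> send_rows(
  moves=[
    [[4,0,0,0,0.5,0,24],[8,0,0,0,0.5,0,24],[12,0,0,0,0.5,0,24],[13,0,0,0,0.5,0,24],[14,0,0,0,0.5,0,24]],
  ],
)

```text
clock: 26.15
position: [0.4912, -0.3233, 0.0354]
ee_rot: [-0.001, 0.96, -0.28, -0.007]
force: [-7.6, 3.8, 6.8]
grip_width: 0.339
```

```bash
python3 -c "
from h import *
rep(); todo([*(HOME-.08*U)[:2],.0355],RA)
a=avg('top',4);s=avg('side',3)
cv2.imwrite('pics/s24.png',cv2.resize(s[100:220,240:400].clip(0,255).astype(np.uint8),None,fx=5,fy=5,interpolation=cv2.INTER_CUBIC))
v=(a[130:250,370:490]*1.4).clip(0,255).astype(np.uint8); cv2.imwrite('pics/t24.png',cv2.resize(v,None,fx=5,fy=5,interpolation=cv2.INTER_CUBIC))
"
```

```text
w 29.8 tcp in rail (np.float64(-0.0833), np.float64(-0.001)) z 0.0354 F along -8.4 lat -0.9 z 6.8 torque [1.18 1.16 0.06]
tcp [ 0.4912 -0.3233  0.0354] curyaw -32.58 shift [ 3.3 -1.  -0.1] rv [0.12 0.81 0.05] j6 1.502
```

View pics/s24.png

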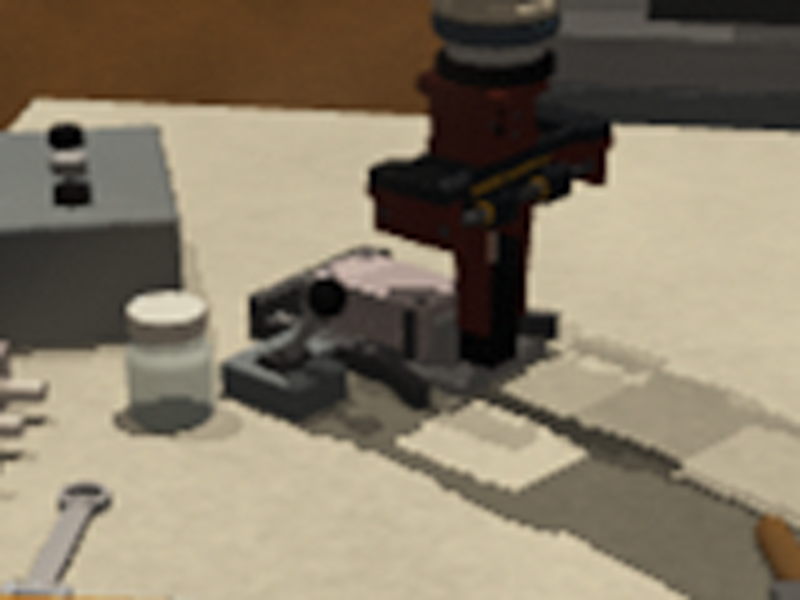

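View pics/t24.png

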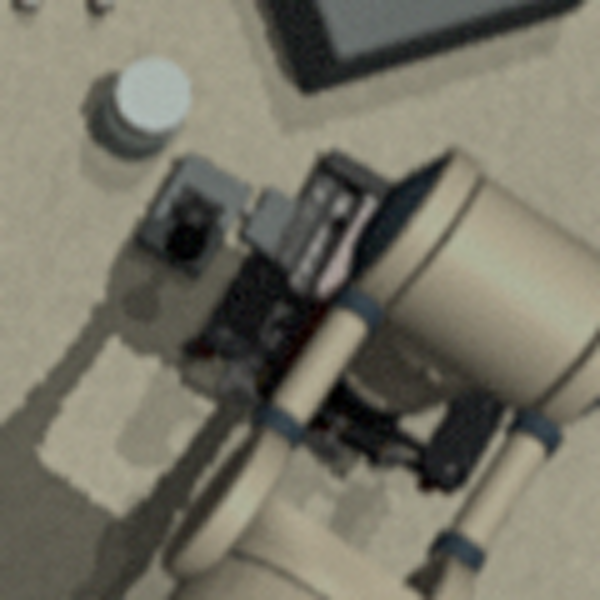

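>>> send_rows(
  moves=[
    [[1,0,0,0,0.3,0,24],[2,0,0,0,0.3,0,24],[3,0,0,0,0.3,0,24],[3.5,0,0,0,0.3,0,24]],
  ],
)

```text
clock: 26.9
position: [0.4926, -0.3241, 0.0354]
ee_rot: [-0.001, 0.96, -0.28, -0.007]
force: [-9.6, 4.7, 7.0]
grip_width: 0.34
```

```bash
python3 -c "
from h import *
rep()"
```

```text
w 29.8 tcp in rail (np.float64(-0.0818), np.float64(-0.0009)) z 0.0354 F along -10.6 lat -1.2 z 7.0 torque [1.25 1.19 0.17]
```

>>> send_rows(
  moves=[
    [[2,0,0,0,0.3,0,24],[3,0,0,0,0.3,0,24],[4,0,0,0,0.3,0,24],[4,0,0,0,0.3,0,24]],
  ],
)

```text
clock: 27.3
position: [0.4938, -0.3251, 0.0354]
ee_rot: [-0.001, 0.96, -0.28, -0.007]
force: [-10.9, 4.2, 6.7]
grip_width: 0.344
```

```bash
python3 -c "
from h import *
rep()"
```

```text
w 30.2 tcp in rail (np.float64(-0.0802), np.float64(-0.0012)) z 0.0354 F along -11.5 lat -2.4 z 6.7 torque [1.14 1.28 0.32]
```

>>> send_rows(
  moves=[
    [[2,0,0,0,0.3,0,24],[4,0,0,0,0.3,0,24],[5,0,0,0,0.3,0,24],[5,0,0,0,0.3,0,24]],
  ],
)

```text
clock: 27.7
position: [0.4942, -0.3257, 0.0354]
ee_rot: [-0.001, 0.96, -0.28, -0.009]
force: [-18.5, 8.7, 11.4]
grip_width: 0.338
```

```bash
python3 -c "
from h import *
rep()
s=avg('side',3)
cv2.imwrite('pics/s25.png',cv2.resize(s[130:200,270:360].clip(0,255).astype(np.uint8),None,fx=8,fy=8,interpolation=cv2.INTER_CUBIC))
"
```

```text
w 29.7 tcp in rail (np.float64(-0.0795), np.float64(-0.0014)) z 0.0354 F along -20.3 lat -2.6 z 11.4 torque [1.73 2.26 0.17]
```

View pics/s25.png

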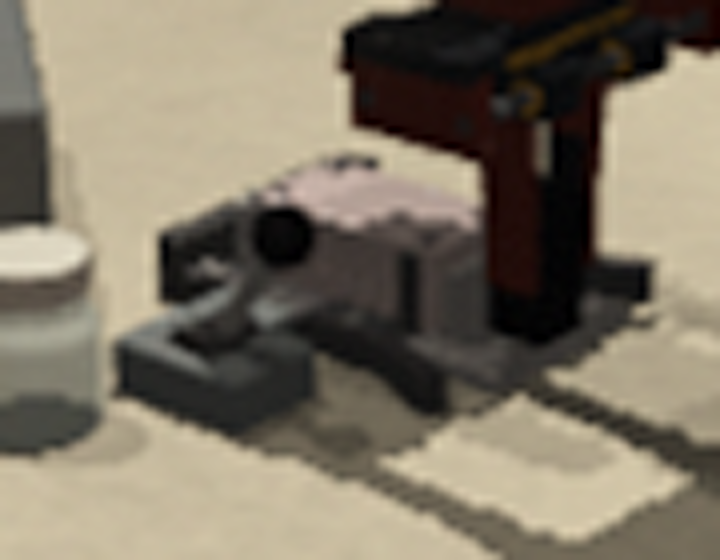

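>>> send_rows(
  moves=[
    [[-1,0,0,0,0,0,50],[-1,0,0,0,0,0,56],[-1,0,-15,0,0,0,56],[-1,0,-50,0,0,0,56],[-1,0,-90,0,0,0,56]],
  ],
)

```text
clock: 28.35
position: [0.4945, -0.3255, 0.1258]
ee_rot: [-0.002, 0.96, -0.28, -0.01]
force: [0.5, -0.8, -0.5]
grip_width: 0.637
```

```bash
python3 -c "
from h import *
rep()
todo([*(HOME-.2*U+.0*N)[:2],.17],RA)
"
```

```text
w 55.9 tcp in rail (np.float64(-0.0794), np.float64(-0.001)) z 0.1258 F along 0.9 lat -0.4 z -0.5 torque [ 0.04 -0.08 -0.  ]
tcp [ 0.4945 -0.3255  0.1258] curyaw -32.56 shift [-121.5   -1.1  -41.8] rv [0.15 1.16 0.07] j6 1.501
```

>>> send_rows(
  moves=[
    [[-20,0,-20,0,0.5,0,40],[-60,0,-40,0,1,0,0],[-105,0,-60,0,1.1,0,0],[-130,0,-60,0,1.1,0,0],[-130,0,-60,0,1.1,0,0]],
  ],
)

```text
clock: 28.85
position: [0.3853, -0.2555, 0.1916]
ee_rot: [0.002, 0.96, -0.28, 0.002]
force: [0.1, 0.5, 0.2]
grip_width: 0.225
```

```bash
python3 -c "
from h import *
rep()
a=avg('top',6);s=avg('side',4); np.save('t26.npy',a)
cv2.imwrite('pics/s26.png',cv2.resize(s[130:200,270:360].clip(0,255).astype(np.uint8),None,fx=8,fy=8,interpolation=cv2.INTER_CUBIC))
v=(a[140:230,390:480]*1.7).clip(0,255).astype(np.uint8); cv2.imwrite('pics/t26.png',cv2.resize(v,None,fx=6.5,fy=6.5,interpolation=cv2.INTER_CUBIC))
"
```

```text
w 19.8 tcp in rail (np.float64(-0.209), np.float64(-0.001)) z 0.1916 F along -0.2 lat 0.5 z 0.2 torque [ 0.08 -0.01 -0.02]
```

View pics/s26.png

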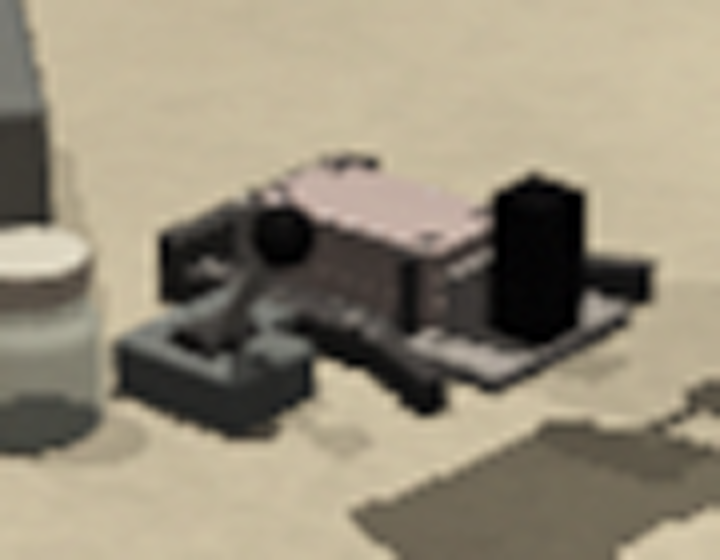

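View pics/t26.png

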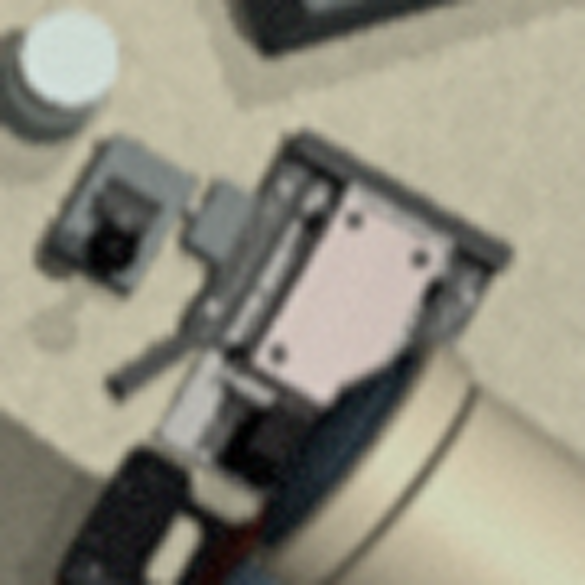

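```bash
python3 -c "
from h import *
f=lambda x,y,z:inrail(ray('top',x/6.5+390-.42,y/6.5+140-.42,z)*[1,1,0])
print('rear left corner',f(158,437,.008))
print('dots',f(355,220,.044),f(420,258,.044),f(278,354,.044))
print('ball',f(113,240,.08), 'screws',f(290,182,.016),f(212,307,.016))
todo([*(HOME-.11*U+.118*N)[:2],.17],RA)
"
```

```text
rear left corner (np.float64(-0.0965), np.float64(0.0426))
dots (np.float64(0.0429), np.float64(0.0182)) (np.float64(0.0432), np.float64(-0.0191)) (np.float64(-0.0374), np.float64(0.0172))
ball (np.float64(-0.0419), np.float64(0.1189)) screws (np.float64(0.0528), np.float64(0.0523)) (np.float64(-0.0255), np.float64(0.0538))
tcp [ 0.3862 -0.2562  0.1878] curyaw -32.55 shift [  98.1 -119.    17.3] rv [0.14 0.13 0.08] j6 1.481
```

```bash
python3 -c "
from h import *
f=lambda x,y,z:ray('top',x/4+320,y/4+80,z)
print('base near',f(445,272,0)); 
for z in (.06,.08,.1,.12): print(z,f(478,248,z).round(3),f(410,105,z).round(3), np.linalg.norm(f(478,248,z)-f(693,175,z)).round(3), proj('side',f(410,105,z)).round(0),proj('side',f(478,248,z)).round(0))
print('jar',f(322,275,.075))
print(inrail(f(478,248,.1)*[1,1,0]),inrail(f(410,105,.1)*[1,1,0]),inrail(f(322,275,.075)*[1,1,0]))
"
```

```text
base near [ 0.70707889 -0.35013966  0.        ]
0.06 [ 0.71  -0.361  0.06 ] [ 0.833 -0.311  0.06 ] 0.191 [236. 153.] [275. 149.]
0.08 [ 0.704 -0.355  0.08 ] [ 0.825 -0.306  0.08 ] 0.188 [237. 148.] [276. 145.]
0.1 [ 0.697 -0.348  0.1  ] [ 0.817 -0.3    0.1  ] 0.185 [239. 143.] [278. 140.]
0.12 [ 0.691 -0.342  0.12 ] [ 0.809 -0.295  0.12 ] 0.182 [240. 138.] [279. 135.]
jar [ 0.6836514  -0.22891954  0.075     ]
(np.float64(0.1038), np.float64(0.0891)) (np.float64(0.1787), np.float64(0.1942)) (np.float64(0.0279), np.float64(0.1823))
```

>>> send_rows(
  moves=[
    [[30,-35,0,0,0,0,0],[60,-72,0,0,0,0,0],[92,-110,10,0,0,0,0],[96,-118,45,0,0,0,0],[96,-119,75,0,0,0,0]],
  ],
)

```text
clock: 29.85
position: [0.5327, -0.2064, 0.1102]
ee_rot: [0.001, 0.96, -0.279, -0.002]
force: [-0.2, 0.1, -0.9]
grip_width: 0.0
```

```bash
python3 -c "
from h import *
rep()
todo([*(HOME-.10*U+.118*N)[:2],.068],RA)
s=avg('side',1)
cv2.imwrite('pics/s27.png',cv2.resize(s[100:220,240:400].clip(0,255).astype(np.uint8),None,fx=5,fy=5,interpolation=cv2.INTER_CUBIC))
"
```

```text
w 0.0 tcp in rail (np.float64(-0.1114), np.float64(0.1198)) z 0.1102 F along -0.2 lat 0.0 z -0.9 torque [0.05 0.01 0.04]
tcp [ 0.5327 -0.2064  0.1102] curyaw -32.41 shift [11.5  1.8 42.2] rv [0.13 0.19 0.22] j6 1.708
```

View pics/s27.png

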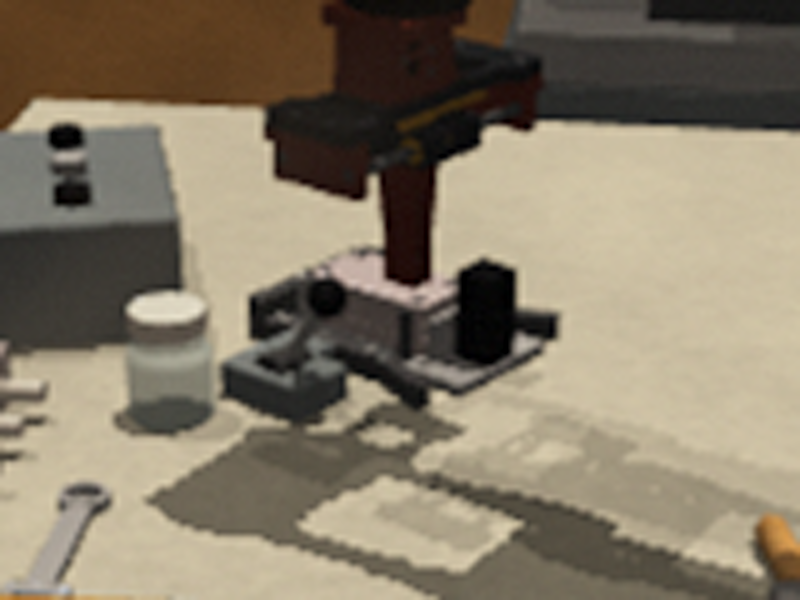

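>>> send_rows(
  moves=[
    [[0,1.8,20,0,0,0.2,0],[2,1.8,42,0,0,0.2,0],[10,1.8,42,0,0,0.2,0],[25,1.8,42,0,0,0.2,0],[40,1.8,42,0,0,0.2,0]],
  ],
)

```text
clock: 30.4
position: [0.563, -0.2294, 0.0634]
ee_rot: [0.0, 0.96, -0.281, -0.005]
force: [0.3, 0.1, -0.3]
grip_width: 0.006
```

```bash
python3 -c "
from h import *
rep()
todo([*(HOME+.013*U+.118*N)[:2],.066],RA)
"
```

```text
w 0.5 tcp in rail (np.float64(-0.0734), np.float64(0.1168)) z 0.0634 F along 0.2 lat 0.2 z -0.3 torque [0.05 0.04 0.01]
tcp [ 0.563  -0.2294  0.0634] curyaw -32.67 shift [86.4 -1.3 -3.5] rv [ 0.2   0.59 -0.04] j6 1.699
```

>>> send_rows(
  moves=[
    [[15,-1,-2,0,0.5,0,0],[32,-1,-4,0,0.5,0,0],[50,-1,-5,0,0.5,0,0],[68,-1,-4,0,0.5,0,0],[84,-1,-3,0,0.5,0,0]],
  ],
)

```text
clock: 30.9
position: [0.6347, -0.2743, 0.0676]
ee_rot: [0.001, 0.96, -0.281, -0.002]
force: [-37.6, 24.3, 20.4]
grip_width: 0.008
```

```bash
python3 -c "
from h import *
rep()
s=avg('side',1)
cv2.imwrite('pics/s28.png',cv2.resize(s[100:220,240:400].clip(0,255).astype(np.uint8),None,fx=5,fy=5,interpolation=cv2.INTER_CUBIC))
"
```

```text
w 0.7 tcp in rail (np.float64(0.0111), np.float64(0.1177)) z 0.0676 F along -44.7 lat 0.2 z 20.4 torque [4.37 6.57 0.06]
```

View pics/s28.png

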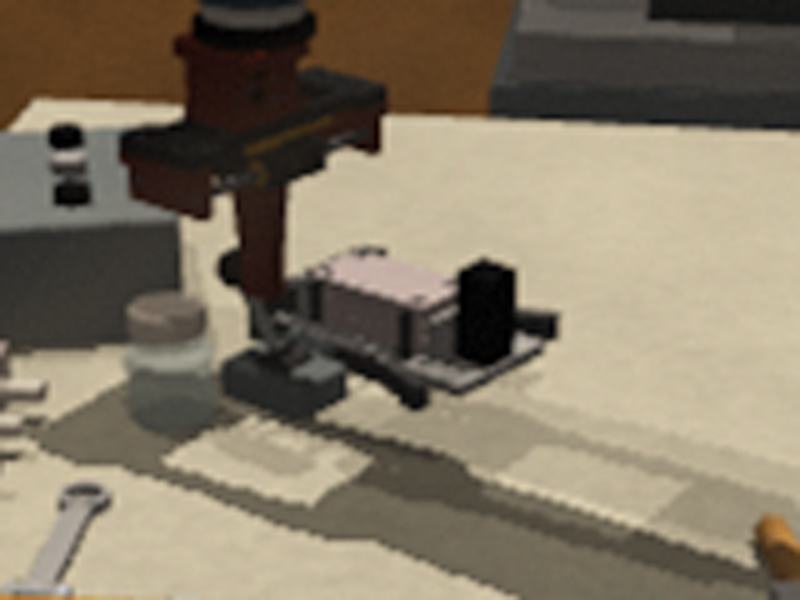

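>>> send_rows(
  moves=[
    [[-8,0,0,0,0,0,0],[-20,0,-5,0,0,0,0],[-40,0,-30,0,0,0,0],[-70,0,-70,0,0,0,0],[-110,0,-100,0,0,0,0]],
  ],
)

```text
clock: 31.45
position: [0.5421, -0.2148, 0.1716]
ee_rot: [0.001, 0.96, -0.282, -0.003]
force: [0.1, 0.2, 0.7]
grip_width: 0.007
```

>>> send_rows(
  moves=[
    [[-40,0,-20,0,0,0,0],[-80,0,-30,0,0,0,0],[-120,0,-40,0,0,0,0],[-130,0,-40,0,0,0,0]],
  ],
)

```text
clock: 31.85
position: [0.4318, -0.1436, 0.2169]
ee_rot: [0.001, 0.96, -0.281, 0.001]
force: [0.3, -0.0, 0.9]
grip_width: 0.007
```

```bash
python3 -c "
from h import *
rep()
a=avg('top',6);s=avg('side',4); np.save('t29.npy',a)
cv2.imwrite('pics/s29.png',cv2.resize(s[100:340,220:400].clip(0,255).astype(np.uint8),None,fx=2.5,fy=2.5,interpolation=cv2.INTER_CUBIC))
cv2.imwrite('pics/s29b.png',cv2.resize(s[130:200,270:360].clip(0,255).astype(np.uint8),None,fx=8,fy=8,interpolation=cv2.INTER_CUBIC))
v=(a[140:230,390:480]*1.7).clip(0,255).astype(np.uint8); cv2.imwrite('pics/t29.png',cv2.resize(v,None,fx=6.5,fy=6.5,interpolation=cv2.INTER_CUBIC))
v=(a[120:270,170:340]*1.3).clip(0,255).astype(np.uint8); cv2.imwrite('pics/t29b.png',cv2.resize(v,None,fx=4,fy=4,interpolation=cv2.INTER_CUBIC))
"
```

```text
w 0.6 tcp in rail (np.float64(-0.2302), np.float64(0.1183)) z 0.2169 F along 0.3 lat 0.2 z 0.9 torque [ 0.07 -0.05  0.  ]
```

View pics/s29b.png

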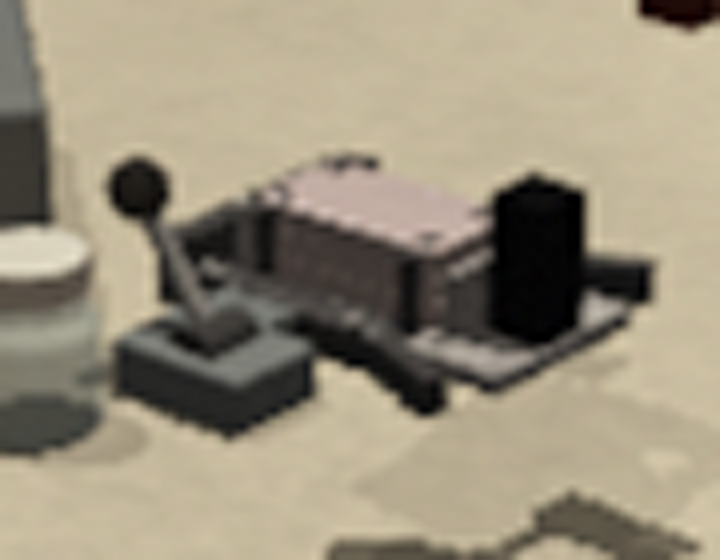

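View pics/t29.png

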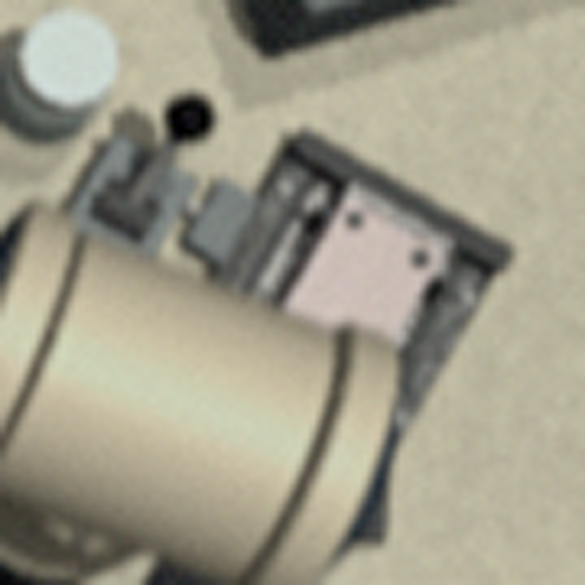

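View pics/t29b.png

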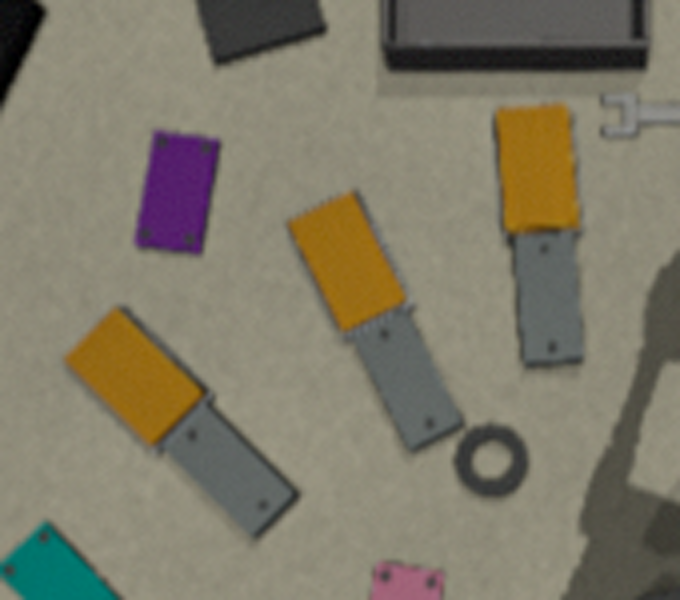

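```bash
python3 -c "
from h import *
b=ray('top',189/6.5+390-.42,118/6.5+140-.42,.08)*[1,1,0]; r=inrail(b); print('ball',r,'angle',np.arcsin(min(1,(r[0]+.005)/.07))+.6)
print(inrail(ray('side',492/8+270,388/8+130,0)*[1,1,0]), inrail(ray('side',640/8+270,300/8+130,.008)*[1,1,0]))
"
```

```text
ball (np.float64(0.0313), np.float64(0.1181)) angle 1.145179325820806
(np.float64(-0.0903), np.float64(0.041)) (np.float64(-0.0944), np.float64(-0.0545))
```

>>> send_rows(
  moves=[
    [[-40,-40,-10,0,0,0,0],[-60,-80,-10,0,0,0,0],[-60,-120,-10,0,0,0,0],[-60,-160,-10,0,0,0,0],[-60,-180,-10,0,0,0,0]],
  ],
)

```text
clock: 32.85
position: [0.4812, 0.0415, 0.2206]
ee_rot: [0.0, 0.96, -0.281, -0.004]
force: [0.4, 0.4, 0.4]
grip_width: 0.003
```

```bash
python3 -c "
from h import *
rep()
a=avg('top',6); np.save('t30.npy',a)
v=(a[140:230,390:480]*1.7).clip(0,255).astype(np.uint8); cv2.imwrite('pics/t30.png',cv2.resize(v,None,fx=6.5,fy=6.5,interpolation=cv2.INTER_CUBIC))
"
```

```text
w 0.3 tcp in rail (np.float64(-0.2884), np.float64(0.3009)) z 0.2206 F along 0.2 lat 0.5 z 0.4 torque [ 0.06 -0.02  0.02]
```

View pics/t30.png

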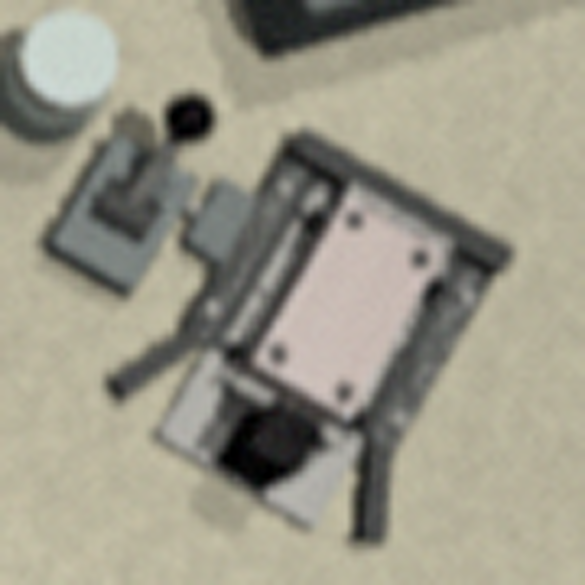

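```bash
python3 -c "
from h import *
f=lambda x,y,z:inrail(ray('top',x/6.5+390-.42,y/6.5+140-.42,z)*[1,1,0])
print('rear corners',f(156,437,.008),f(310,527,.008),'handle top',f(268,437,.072))
print('dots',[f(x,y,.044) for x,y in ((355,220),(420,258),(278,354),(345,391))])
print(f(420,410,.016),f(468,292,.016),f(290,182,.016),f(212,307,.016))
"
```

```text
rear corners (np.float64(-0.097), np.float64(0.0434)) (np.float64(-0.0955), np.float64(-0.046)) handle top (np.float64(-0.0842), np.float64(0.0051))
dots [(np.float64(0.0429), np.float64(0.0182)), (np.float64(0.0432), np.float64(-0.0191)), (np.float64(-0.0374), np.float64(0.0172)), (np.float64(-0.0359), np.float64(-0.0204))]
(np.float64(-0.0157), np.float64(-0.0624)) (np.float64(0.0509), np.float64(-0.0534)) (np.float64(0.0528), np.float64(0.0523)) (np.float64(-0.0255), np.float64(0.0538))
```

```bash
python3 -c "
from rig import job
print(job.hand_in())"
```

```text
the job is handed in; nothing more can be done
None
```

I finished the job and handed it in at about 33 s; no verdict was reported. All three covers were there. I slid each one off onto its ledge and laid it flat in the carrier. I then pushed the carrier home in the rails and pushed the clamp lever right over.

**Last checks**
- **Carrier:** its rear edge puts the bed point within about 1 mm of home, with almost no yaw error. The pictures cannot settle the position closer than about 2 mm.
- **Covers:** the top one lies level in the tray, about 3 mm forward of centre and about 1 mm off crossways.
- **Clamp lever:** it reads about 1.15 rad.
- **Brass parts and other things:** in the last pictures the brass stacks, jar, collar and wrench look unmoved. I judged this by eye and did not measure it.
- **Robot:** it stood clear of everything.

**Not confirmed**
- **Detent:** I could not see it. I took it as snapped in because the push force fell from about 14 N to 8 N, then rose to 20 N at the end stop, and the carrier stayed at home.
- **Clamp push:** the closed fingertips pressed at about 45 N along the rails when the lever reached its end. I backed off at once. The 40 N limit is stated for the arm and the gripper's body, and I do not know whether it also covers the fingers.
- **Camera agreement:** the top and side cameras disagreed by 2 to 4 mm throughout. I used the top camera for all positions.

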